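# Load and stack instrument cases in the catch carrier

### The arm

A 7-joint arm with a two-finger parallel gripper is mounted at the origin on a cart in front of the work surface, level with it; the furniture and walls round the work are solid. World frame = base frame: x ahead of the robot, y to its left, z up, the work surface at z = 0. Lengths are in m, angles in rad, forces in N, time in s.
With the tool pointing down it reaches from about 0.425 to 0.975 m from the base axis. Payload 16.7 kg.
Tool frame: the origin (TCP) lies on the mounting face of the last link; the fingertips stand 173 mm ahead of it and the grasp point (between the pads) lies 155 mm ahead of it (env.tip_reach is the distance from the TCP to the fingertips, in m); z points along the fingers, y is the line along which they close (so a half turn about z gives the same grasp; the last joint's range is limited). The gripper opens to 85 mm and grips with 20 to 120 N. Pads are 22 mm wide; open, the fingers measure 114 mm over their backs; the gripper's body (76 mm by 85 mm) begins 54 mm behind the grasp point. The pads swing forward as they close: fully open they stand 13 mm farther back than shut.
Start: joints at [-1.411, 0.426, 0.074, 1.606, -0.034, 1.111, -0.067], TCP at [0.206, 0.643, 0.405] pointing down, gripper open.
Joint ranges: [-2.85, 2.85], [-0.5, 2.14], [-1.23, 1.37], [0.21, 2.46], [-1.02, 4.16], [0.16, 2.05], [-2.73, 2.73]. Speed limits (rad/s): [1.89, 1.89, 2.39, 2.39, 3.01, 3.01, 3.01].

### API

Orientations are given as a unit quaternion [w, x, y, z].
In Python, from cell import env gives the robot as it stands.
- The arm moves only by the tool move_arm, never from a script. Its argument "motion" is a list of rows, each a list of 3 entries, a list of its own where there are three numbers: the shift along the world's x, y, z each as a share of 750 mm, from -1 to 1, then the turn about the world's z as a share of 45 degrees, from -1 to 1, then the closure in counts, from 0 (fully open) to 255 (shut). In form: [[[tx, ty, tz], turn, jaw], ...]. A call has 1 to 8 rows; each row shifts and turns the commanded pose from where the row before left it; what a row does not reach is not made up. A row lasts 1/10 s, in which the tool goes at most 50 mm and 8.59 degrees, less where a joint would pass 70% of its speed; a pose out of reach is approached as far as the arm can. A call with a number of a shift or a turn outside -1 to 1 is refused whole. A call with a gripper value outside its range is refused whole. The fingers move at their own pace and stop on an object; "grip_force" is the grip in N (left out, the last holds). Time passes only in rows, so rows that do not move let the fingers close. It gives the time, the measured TCP pose, the force, the opening and the grip force at its end, in the units of the state.
- env.state(): the state, without advancing time (a new reading comes with each control period).
- env.get_image(name): name is "scene" or "top"; returns a dict with "frame" (384x512x3 uint8, blue, green, red), "intrinsics" (3x3 intrinsics, pixels), "k1" (the pictures are not rectified: a ray, as slopes to the right and down, at radius r is drawn at 1 + k1 r^2 times it, then the intrinsics apply), "rvec" (rotation vector, rad) and "tvec" (3), from world to camera coordinates, as OpenCV has them. Camera axes: x right, y down, z forward; pixel columns grow to the right and rows downward; lengths in m; the calibration is good to about 2 mm. A picture is of the moment at which its call begins. There is no depth.
- env.job_done(): hands the job in; it is judged then, once.
The state is a dict: "clock": time; "joint_pos": joint angles; "qvel": joint speeds; "effort": joint torques, N m; "position": TCP position; "tool_rot": TCP orientation; "wrist_force": force on the tool from outside, world axes, zero at the start; "wrist_torque": the same for the moment, N m; "opening": finger opening in m; "grip_force": force on a finger pad.
Only numpy, scipy, OpenCV 4.12 (cv2) and the standard library are available. Lean on these libraries where they do the work, as an engineer would, in place of code of your own. Each camera call takes 0.05 s, during which the arm holds its last target. There are 200 camera calls.

### The job

Stack the three metal cases from the sloping draining rack in the carrier, largest first. Tip one end of the largest case's foot plate in under the carrier's fixed lip and press the other end down until the spring catch snaps back over the plate and the case lies flat; then set the middle case on its lid and the small case on top, each centred and square so that its whole base is supported. Leave everything else where it stands.

Things in the scene. Friction and masses are not known exactly. Their poses are not given: they have to be found in the camera images.
- large_case_base (a point): Largest of three plain flat metal cases, 0.35 kg: body 126 x 66 mm on a steel foot plate 146 x 66 x 5 mm that sticks out 10 mm at both ends (alike); total height 30 mm, flat lid. This point: centre of the foot plate's underside; x along its length, y across, z out of its lid. Starts in any bay of the rack, x up the slope away from the robot, z leaning 25 degrees toward the robot.
- medium_case_base (a point): Middle case, 0.22 kg, same make without foot plate, 92 x 50 x 26 mm, flat underside and lid. This point: centre of its underside; x along its length, y across, z out of its lid. Starts in any bay of the rack, tilted as the largest.
- small_case_base (a point): Smallest case, 0.12 kg, 62 x 34 x 24 mm, otherwise like the middle one. This point: centre of its underside; x along its length, y across, z out of its lid. Starts in any bay of the rack, tilted as the largest.
- rack: Fixed grey draining rack 290 mm wide: a board rising 25 degrees away from the robot, from 39 mm above the table at the stop to about 105 mm, with three bays 100 mm apart along y, parted by ribs 5 mm high, and a stop 10 mm high along the low front edge, where the cases' low ends rest. Origin on the table under its middle; x away from the robot, z up.
- carrier_deck (a point): Centre of the fixed grey carrier's deck (its upper face, 10 mm above the table; plate 190 x 100 mm); x points from the lip (robot's side) to the catch, z up. With the largest case home, its foot plate lies flat on the deck, one end under the lip, the other under the catch; the case's centre is then at about x = -2 mm.
- lip (a point): Middle of the free edge of the carrier's fixed steel lip, on its underside, 66 mm from the deck centre (x = -66) and 9 mm above the deck; axes as the deck's. The lip is 60 mm wide, 3 mm thick; the stop face below it, against which the foot plate's end comes, stands 9 mm further out (deck x = -75 mm).
- catch (a joint): Spring catch, 34 mm wide, sliding out along the carrier's x: 0 shut, at most 0.008 m. Nose tip at deck x = 67 mm, underside 6.5 mm above the deck; its face slopes outward, 25 degrees off vertical, up to 25 mm. The plate's end pressed down pushes it 4 mm out (spring 1.6 N + 0.8 N/mm), then it snaps to 0 over the plate. Pressing the lid near that end takes 6 to 12 N; weight alone is not enough.
- bystander_jar: Bystander: specimen jar with red lid, 66 mm wide, 84 mm high, at the left edge; origin at the centre of its underside.
- bystander_cup: Bystander: white and blue lidded cup, 72 mm wide, 82 mm high, at the front right; origin at the centre of its underside.
- bystander_vial: Bystander: small jar with red lid, 46 mm wide, 73 mm high, at the right edge; origin at the centre of its underside.
- bystander_marker: Bystander: slim marker pen, 136 mm long, lying at the front left; origin at its middle.
- bystander_cassette: Bystander: flat perforated plastic cassette 28 x 40 x 7 mm, lying at the left between rack and carrier; origin at the centre of its underside.

How it is judged:
By the outcome, as a careful person would: the job done as asked, in the order asked, and still so for the second after the job is handed in, with the robot touching nothing.
It also fails if it takes over 72 s, if anything falls off the work surface, if the arm or the gripper's body presses on something with over 40 N, if the wrist force passes 120 N, or if a joint passes its speed limit or range.

## Working session

There is one attempt and no reset: what is moved stays moved. The work goes in short steps, Python scripts to look and compute and a tool call to move; the robot and the scene stay as the last step left them, time stands still between calls to the robot, and variables do not carry over. Pictures are saved under pics/ and viewed, at most 10 in all, crops included, and the job is handed in when it is done.

Besides the shell and the picture viewer there is one more tool, called after "Emit:" as name(argument=value, ...), one argument or row to a line, values as JSON. move_arm: Moves the arm, as the interface text tells. Its arguments: {"type":"object","properties":{"motion":{"type":"array","items":{"type":"array"}},"grip_force":{"type":"number"}},"required":["motion"]}

```bash
mkdir -p pics; ls; cat > h.py <<'E'
import numpy as np, cv2
from cell import env
def shot(n):
    d=env.get_image(n); return d
def ray(d,u,v):
    K=np.array(d["intrinsics"]);k1=d["k1"]
    p=cv2.undistortPoints(np.array([[[u,v]]],float),K,np.array([k1,0,0,0,0.]) ,None,None,None,(3,100,1e-12))[0,0] if False else cv2.undistortPoints(np.array([[[u,v]]],float),K,np.array([k1,0,0,0.]))[0,0]
    R=cv2.Rodrigues(np.array(d["rvec"],float))[0];t=np.array(d["tvec"],float).ravel()
    return -R.T@t, R.T@np.array([p[0],p[1],1.])
def onplane(d,u,v,n,c):
    o,r=ray(d,u,v); n=np.array(n,float); return o+r*((c-n@o)/(n@r))
def proj(d,P):
    return cv2.projectPoints(np.array(P,float).reshape(-1,3),np.array(d["rvec"],float),np.array(d["tvec"],float),np.array(d["intrinsics"]),np.array([d["k1"],0,0,0.]))[0][:,0]
E
python3 - <<'E'
from h import *
for n in("scene","top"):
    d=shot(n); cv2.imwrite(f"pics/{n}0.png",cv2.resize(d["frame"],(800,600),interpolation=cv2.INTER_CUBIC)); o,r=ray(d,256,192); print(n,o,r,d["k1"])
print(env.state())
E
```

```text
pics
scene [-0.05497672 -0.55607401  0.70059333] [ 0.55788401  0.55412671 -0.6183361 ] 0.007035630379087748
top [0.38128241 0.02552856 1.06015053] [ 0.13597562 -0.01333564 -0.99065167] 0.041013837000495774
{'clock': 0.1, 'joint_pos': array([-1.41047254,  0.42666163,  0.0738479 ,  1.60656693, -0.03406164,
        1.11084266, -0.06710287]), 'qvel': array([ 1.80551668e-03, -1.01107010e-03,  2.82633405e-04, -1.37715784e-03,
       -8.90435123e-04,  4.45916365e-05,  6.04140440e-04]), 'effort': array([ 9.22882289e-03, -9.51541972e+01,  3.77176479e+00, -4.64406538e+01,
        1.96446682e-02,  6.63674989e-03, -2.64594166e-05]), 'position': array([0.20576061, 0.64268011, 0.40407503]), 'tool_rot': array([-3.57113597e-05,  1.54299706e-01,  9.88023901e-01, -6.08961740e-04]), 'wrist_force': array([-0.05279653,  0.71450266, -0.15784138]), 'wrist_torque': array([-0.0590665 , -0.02410439, -0.00155945]), 'grip_force': 0.0, 'opening': 0.08511718452927723}
```

View pics/scene0.png

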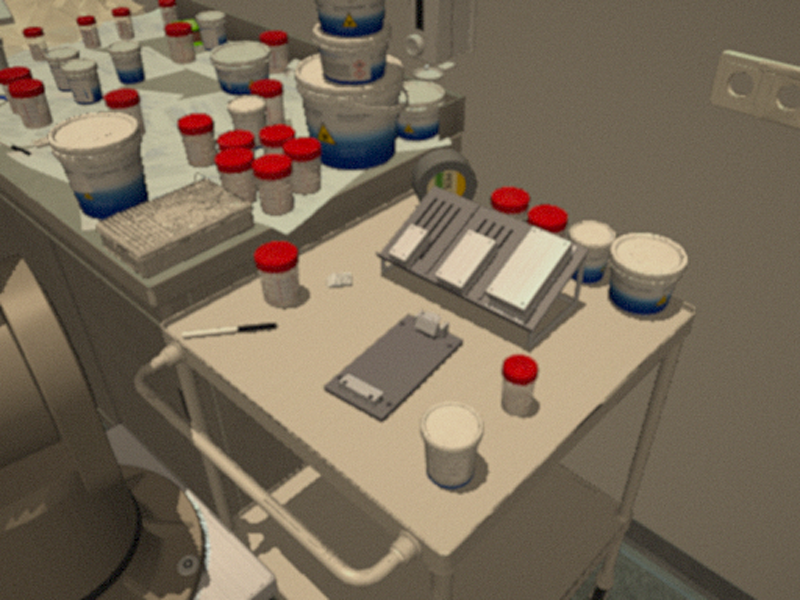

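View pics/top0.png

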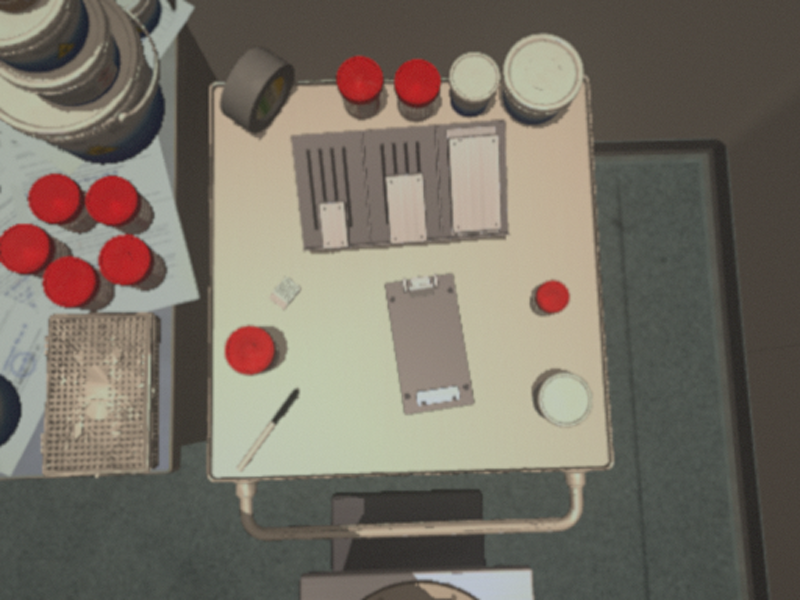

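The first pictures show the large case in the right bay (top picture about (474,185)), the medium one in the middle bay (405,208) and the small one in the left bay (333,225). The carrier is at about (428,343), slightly yawed, with its lip toward the robot.

```bash
python3 - <<'E'
from h import *
print(env.tip_reach)
t=shot("top")["frame"]; s=shot("scene")["frame"]
a=cv2.resize(t[72:270,180:330],None,fx=3,fy=3,interpolation=cv2.INTER_CUBIC)
b=cv2.resize(s[115:275,200:380],None,fx=3,fy=3,interpolation=cv2.INTER_CUBIC)
cv2.imwrite("pics/tc.png",a);cv2.imwrite("pics/sc.png",b)
for f,(y0,y1,x0,x1) in((t,(75,165,185,330)),(s,(115,225,235,380))):
    g=cv2.GaussianBlur(f,(3,3),0).max(2)[y0:y1,x0:x1]
    print(np.percentile(g,[10,50,80,90,95,99]))
    th,_=cv2.threshold(g,0,255,cv2.THRESH_OTSU)
    for T in(th,th+15):
      cs,_=cv2.findContours((g>T).astype(np.uint8),cv2.RETR_EXTERNAL,cv2.CHAIN_APPROX_NONE)
      for c in cs:
        if 150<cv2.contourArea(c)<3000:
            bx=cv2.boxPoints(cv2.minAreaRect(c))+[x0,y0]; print(T,cv2.contourArea(c),bx.round(1).tolist())
E
```

```text
0.1734
[110. 141. 191. 192. 192. 193.]
166.0 350.5 [[204.3, 131.1], [218.7, 129.6], [221.4, 156.6], [207.0, 158.0]]
166.0 839.0 [[247.4, 113.3], [269.2, 111.8], [272.0, 153.0], [250.2, 154.5]]
166.0 1663.5 [[287.7, 87.9], [317.9, 86.4], [320.7, 145.8], [290.5, 147.2]]
166.0 2047.0 [[185.0, 75.0], [329.0, 75.0], [329.0, 164.0], [185.0, 164.0]]
[ 92. 130. 196. 220. 221. 222.]
154.0 689.0 [[341.0, 183.0], [379.0, 183.0], [379.0, 224.0], [341.0, 224.0]]
154.0 661.5 [[277.6, 174.9], [301.6, 142.9], [316.8, 154.3], [292.8, 186.3]]
154.0 1363.5 [[310.3, 185.0], [343.1, 139.1], [365.5, 155.1], [332.7, 201.1]]
154.0 256.5 [[248.0, 160.4], [264.0, 140.6], [273.2, 148.0], [257.3, 167.9]]
154.0 176.0 [[365.0, 141.0], [379.0, 141.0], [379.0, 157.0], [365.0, 157.0]]
154.0 210.5 [[339.0, 131.0], [362.0, 131.0], [362.0, 143.0], [339.0, 143.0]]
154.0 2289.0 [[235.0, 125.0], [335.0, 125.0], [335.0, 224.0], [235.0, 224.0]]
154.0 188.5 [[315.0, 120.0], [337.0, 120.0], [337.0, 131.0], [315.0, 131.0]]
169.0 653.5 [[342.0, 184.0], [379.0, 184.0], [379.0, 224.0], [342.0, 224.0]]
169.0 627.5 [[278.2, 174.7], [301.5, 143.6], [316.2, 154.7], [293.0, 185.7]]
169.0 1305.0 [[310.8, 185.1], [343.1, 139.8], [364.9, 155.4], [332.5, 200.7]]
169.0 233.5 [[248.8, 160.2], [263.9, 141.3], [272.7, 148.4], [257.6, 167.3]]
169.0 158.0 [[365.0, 141.0], [379.0, 141.0], [379.0, 156.0], [365.0, 156.0]]
169.0 174.0 [[339.0, 132.0], [361.0, 132.0], [361.0, 143.0], [339.0, 143.0]]
169.0 2117.5 [[235.0, 126.0], [334.0, 126.0], [334.0, 224.0], [235.0, 224.0]]
169.0 152.5 [[316.0, 120.0], [336.0, 120.0], [336.0, 130.0], [316.0, 130.0]]
```

View pics/tc.png

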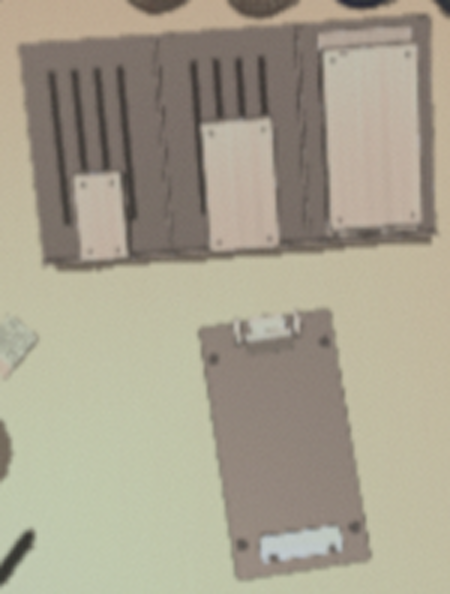

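View pics/sc.png

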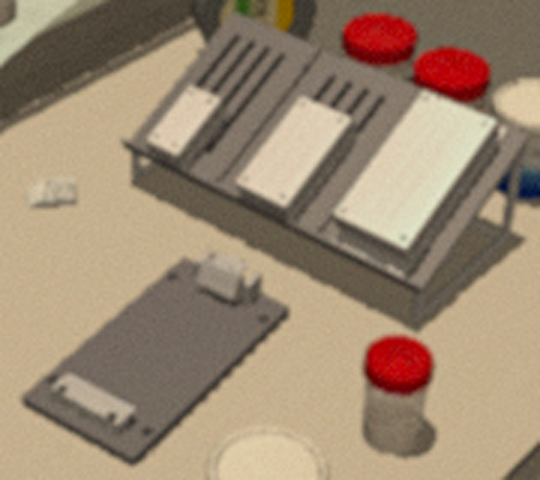

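The crops show the three lids clearly in both views. The deck corners in the top crop are at about (200,327), (330,310), (370,558) and (237,580), with the lip at the bottom and the catch at the top.

```bash
python3 - <<'E'
from h import *
t=shot("top"); s=shot("scene")
def tri(a,b):
    o1,r1=ray(t,*a);o2,r2=ray(s,*b)
    k=np.linalg.lstsq(np.c_[r1,-r2],o2-o1,rcond=None)[0]
    p,q=o1+r1*k[0],o2+r2*k[1]; return (p+q)/2,np.linalg.norm(p-q)
def quads(d,y0,y1,x0,x1,T,lo,hi,inv=False):
    g=cv2.GaussianBlur(d["frame"],(3,3),0).max(2)
    m=((g<T) if inv else (g>T)).astype(np.uint8)
    k=np.zeros_like(m);k[y0:y1,x0:x1]=m[y0:y1,x0:x1]
    return [c for c in cv2.findContours(k,cv2.RETR_EXTERNAL,cv2.CHAIN_APPROX_NONE)[0] if lo<cv2.contourArea(c)<hi]
def cen(c):
    r=cv2.minAreaRect(c); return r[0]
tq=sorted([c for c in quads(t,75,165,185,330,166,300,1800)],key=lambda c:cen(c)[0])
sq=[c for c in quads(s,115,225,235,380,160,200,1500)]
sq=sorted([c for c in sq if abs(np.array(cen(c))-[[260,154],[297,165],[338,170]]).sum(1).min()<6],key=lambda c:cen(c)[0])
for n,a,b in zip("SML",tq,sq):
    P,e=tri(cen(a),cen(b)); bx=cv2.boxPoints(cv2.minAreaRect(a))
    # lid plane through P with 25deg slope ; yaw refined
    nrm=[-np.sin(np.radians(25)),0,np.cos(np.radians(25))]
    W=np.array([onplane(t,*p,nrm,np.dot(nrm,P)) for p in bx])
    W=W[np.argsort(W[:,0])]; lo=W[:2].mean(0);hi=W[2:].mean(0); ax=hi-lo
    print(n,P.round(4),"err",e.round(4),"len",np.linalg.norm(ax).round(4),"wid",np.linalg.norm(W[0]-W[1]).round(4),"yaw",np.degrees(np.arctan2(ax[1],ax[0])).round(2),"lowz",lo.round(4))
g=quads(t,170,270,235,310,150,2000,9000,True)
for c in g:
    r=cv2.minAreaRect(c); bx=cv2.boxPoints(r); W=np.array([onplane(t,*p,[0,0,1],.01) for p in bx]); W=W[np.argsort(W[:,0])]
    ax=W[2:].mean(0)-W[:2].mean(0)
    print("deck",W.mean(0).round(4),np.linalg.norm(ax).round(4),np.linalg.norm(W[0]-W[1]).round(4),np.degrees(np.arctan2(ax[1],ax[0])).round(2))
# hand corners
f=lambda p:(p[0]/3+180,p[1]/3+72); h=lambda p:(p[0]/3+200,p[1]/3+115)
tc=[(200,327),(330,310),(370,558),(237,580)]; sc=[(187,260),(288,312),(135,463),(24,400)]
for a,b in zip(tc,sc):
    print("cor",tri(f(a),h(b)),onplane(t,*f(a),[0,0,1],.01).round(4),onplane(s,*h(b),[0,0,1],.01).round(4))
q=env.state()["tool_rot"]; print(q)
E
```

```text
S [0.6233 0.1008 0.0741] err 0.0017 len 0.0585 wid 0.0311 yaw 3.81 lowz [0.596  0.0996 0.0614]
M [0.6418 0.0007 0.0824] err 0.0012 len 0.0884 wid 0.047 yaw 3.0 lowz [ 0.6008 -0.0011  0.0633]
L [ 0.6704 -0.0933  0.0967] err 0.0001 len 0.1247 wid 0.0649 yaw 3.69 lowz [ 0.6129 -0.097   0.0699]
deck [ 0.4635 -0.0277  0.01  ] 0.188 0.0978 7.43
cor (array([0.5530476 , 0.03037127, 0.00682572]), np.float64(0.004128004433125392)) [0.5509 0.0317 0.01  ] [0.552  0.0266 0.01  ]
cor (array([ 0.56249585, -0.06708457,  0.00580801]), np.float64(0.0011473246736392717)) [ 0.5613 -0.0663  0.01  ] [ 0.5593 -0.0703  0.01  ]
cor (array([ 0.37707199, -0.09017111,  0.00533198]), np.float64(0.002807293222169225)) [ 0.376  -0.0888  0.01  ] [ 0.3753 -0.0941  0.01  ]
cor (array([0.36447266, 0.00795185, 0.00613318]), np.float64(0.004259840825746003)) [0.3628 0.0093 0.01  ] [0.3638 0.0035 0.01  ]
[-4.58299374e-05  1.54286175e-01  9.88026171e-01 -2.42238256e-04]
```

Emit:
move_arm(
  motion=[
    [[0.0316,-0.0491,0],0.024,0],
    [[0.0316,-0.0491,0],0.024,0],
    [[0.0316,-0.0491,0],0.024,0],
    [[0.0316,-0.0491,0],0.024,0],
    [[0.0316,-0.0491,0],0.024,0],
    [[0.0316,-0.0491,0],0.024,0],
    [[0.0316,-0.0491,0],0.024,0],
    [[0.0316,-0.0491,0],0.024,0],
  ],
)

```text
clock: 1.1
position: [0.3961, 0.3465, 0.4049]
tool_rot: [0.0, 0.079, 0.997, 0.0]
wrist_force: [1.5, 0.5, -0.4]
opening: 0.0852
grip_force: 0.0
```

Emit:
move_arm(
  motion=[
    [[0.0316,-0.0491,0],0.024,0],
    [[0.0316,-0.0491,0],0.024,0],
    [[0.0316,-0.0491,0],0.024,0],
    [[0.0316,-0.0491,0],0.024,0],
    [[0.0316,-0.0491,0],0.024,0],
    [[0.0316,-0.0491,0],0.024,0],
    [[0.0316,-0.0491,0],0.024,0],
    [[0.0316,-0.0491,0],0.024,0],
  ],
)

```text
clock: 1.9
position: [0.5857, 0.052, 0.4049]
tool_rot: [0.0, 0.004, 1.0, 0.0]
wrist_force: [1.1, 0.8, 0.0]
opening: 0.0852
grip_force: 0.0
```

Emit:
move_arm(
  motion=[
    [[0.0251,-0.0387,-0.0227],0.018,0],
    [[0.0251,-0.0387,-0.0227],0.018,0],
    [[0.0251,-0.0387,-0.0227],0.018,0],
    [[0.0251,-0.0387,-0.0227],0.018,0],
    [[0.0251,-0.0387,-0.0227],0.018,0],
    [[0,0,0],0,0],
    [[0,0,0],0,0],
  ],
)

```text
clock: 2.6
position: [0.6791, -0.0923, 0.3188]
tool_rot: [-0.001, -0.03, 1.0, -0.0]
wrist_force: [0.4, -0.2, 0.4]
opening: 0.0857
grip_force: 0.0
```

```bash
python3 - <<'E'
from h import *
f=shot("top")["frame"][70:250,170:340]; g=shot("scene")["frame"][90:225,225:395]
a=cv2.resize(f,None,fx=2.3,fy=2.3,interpolation=cv2.INTER_CUBIC);b=cv2.resize(g,(391,310),interpolation=cv2.INTER_CUBIC)
c=np.zeros((max(a.shape[0],310),a.shape[1]+391,3),np.uint8);c[:a.shape[0],:a.shape[1]]=a;c[:310,a.shape[1]:]=b
cv2.imwrite("pics/p2.png",c)
E
```

```text
(no output)
```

View pics/p2.png

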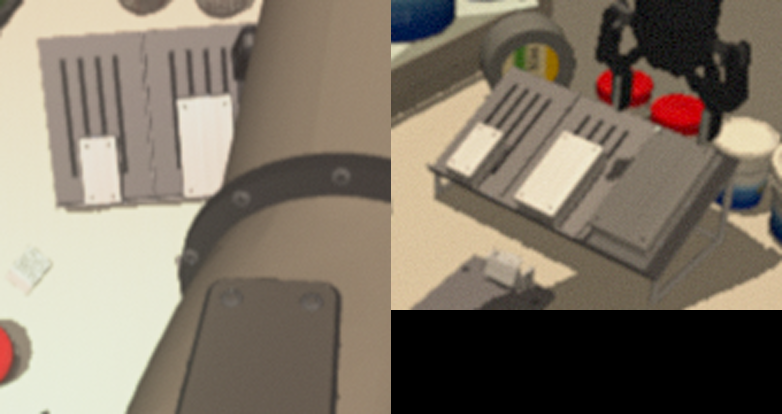

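The scene picture shows the open fingers above the large case and straddling it; the top view is blocked by the arm. I'm going down.

Emit:
move_arm(
  motion=[
    [[0,-0.001,-0.0247],0,0],
    [[0,0,-0.0247],0,0],
    [[0,0,-0.0247],0,0],
    [[0,0,-0.0247],0,0],
    [[0,0,0],0,0],
  ],
  grip_force=50,
)

```text
clock: 3.2
position: [0.6784, -0.0906, 0.244]
tool_rot: [-0.001, -0.032, 0.999, 0.0]
wrist_force: [-1.2, 0.6, 0.3]
opening: 0.0855
grip_force: 0.0
```

```bash
python3 - <<'E'
from h import *
g=shot("scene")["frame"][90:225,225:395]
cv2.imwrite("pics/p3.png",cv2.resize(g,None,fx=4,fy=4,interpolation=cv2.INTER_CUBIC))
E
```

```text
(no output)
```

View pics/p3.png

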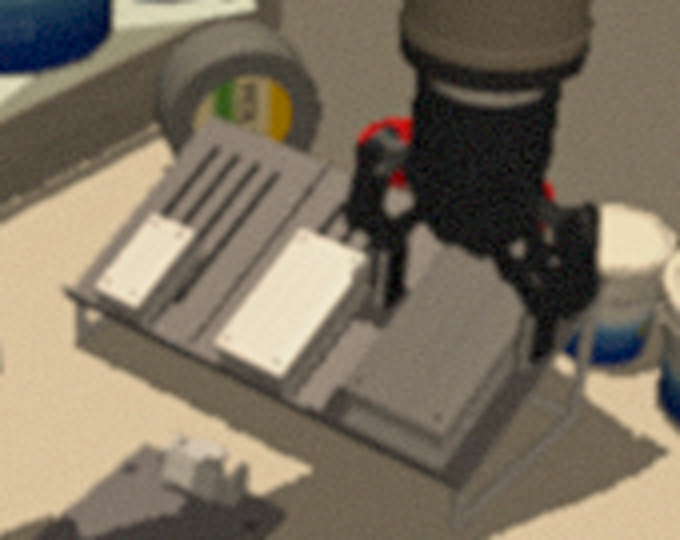

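The fingers straddle the large case with no contact. Next I close, lift straight up and check.

Emit:
move_arm(
  motion=[
    [[0,0,0],0,255],
    [[0,0,0],0,255],
    [[0,0,0],0,255],
    [[0,0,0],0,255],
    [[0,0,0],0,255],
    [[0,0,0],0,255],
  ],
  grip_force=60,
)

```text
clock: 3.85
position: [0.6795, -0.092, 0.2474]
tool_rot: [0.001, -0.031, 1.0, 0.0]
wrist_force: [-2.1, 2.0, 7.6]
opening: 0.0649
grip_force: 67.2
```

Emit:
move_arm(
  motion=[
    [[0,0,0.013],0,255],
    [[0,0,0.026],0,255],
    [[0,0,0.026],0,255],
    [[0,0,0.026],0,255],
    [[0,0,0],0,255],
    [[0,0,0],0,255],
  ],
)

```text
clock: 4.45
position: [0.6791, -0.0921, 0.3142]
tool_rot: [0.0, -0.031, 1.0, 0.0]
wrist_force: [-0.1, -0.3, -3.5]
opening: 0.0646
grip_force: 67.6
```

Emit:
move_arm(
  motion=[
    [[-0.0565,0.0167,0.01],0.0157,255],
    [[-0.0565,0.0167,0.01],0.0157,255],
    [[-0.0565,0.0167,0],0.0157,255],
    [[-0.0565,0.0167,0],0.0157,255],
    [[-0.0565,0.0167,0],0.0157,255],
    [[0,0,-0.05],0,255],
    [[0,0,-0.05],0,255],
    [[0,0,0],0,255],
  ],
)

```text
clock: 5.25
position: [0.4653, -0.0294, 0.2504]
tool_rot: [-0.003, -0.062, 0.998, -0.0]
wrist_force: [-0.5, -0.9, -1.7]
opening: 0.0649
grip_force: 69.5
```

Emit:
move_arm(
  motion=[
    [[0,0,-0.0267],0,255],
    [[0,0,0],0,255],
  ],
)

```text
clock: 5.45
position: [0.4669, -0.0298, 0.233]
tool_rot: [-0.002, -0.062, 0.998, -0.0]
wrist_force: [0.3, -1.2, -2.2]
opening: 0.065
grip_force: 69.5
```

```bash
python3 - <<'E'
from h import *
s=shot("scene");print(env.state()["position"])
x0,y0=190,130
cv2.imwrite("pics/p4.png",cv2.resize(s["frame"][130:280,190:390],(800,600),interpolation=cv2.INTER_CUBIC))
D=np.array([.463,-.030,.010]);a=np.radians(7.1);R=np.array([[np.cos(a),-np.sin(a)],[np.sin(a),np.cos(a)]])
def dk(x,y,z): return np.r_[R@[x,y]+D[:2],z+D[2]]
for n,p in dict(c1=dk(-.095,.05,0),c2=dk(-.095,-.05,0),c3=dk(.095,-.05,0),c4=dk(.095,.05,0),lipL=dk(-.066,.03,.012),lipR=dk(-.066,-.03,.012)).items():
    print(n,((proj(s,p)[0]-[x0,y0])*4).round(0))
T=env.state()["position"]
for y in(.033,-.033):
    for n,l,z in(("plate low bottom",-.0621,-.2078),("plate low top",-.0642,-.2033),("lid low",-.0667+.0014,-.1765)):
        print(n,y,((proj(s,np.r_[T[:2]+R@[l,y],T[2]+z])[0]-[x0,y0])*4).round(0))
E
```

```text
[ 0.46718074 -0.02982519  0.2338768 ]
c1 [ 65. 471.]
c2 [216. 555.]
c3 [425. 350.]
c4 [282. 284.]
lipL [129. 438.]
lipR [219. 487.]
plate low bottom 0.033 [134. 422.]
plate low top 0.033 [131. 418.]
lid low 0.033 [127. 381.]
plate low bottom -0.033 [234. 475.]
plate low top -0.033 [231. 471.]
lid low -0.033 [229. 434.]
```

View pics/p4.png

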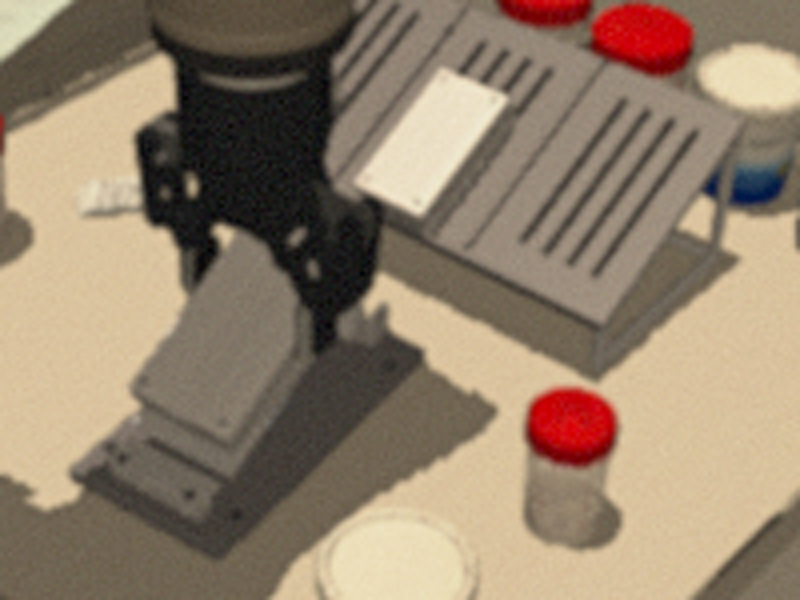

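The picture shows the case tilted in the gripper above the deck, with its low lid corners at (133,392) and (235,445). Its plate end lies just inside the lip, whose edge runs about (150,440) to (225,480). The deck corners match the model to about 1 mm. I lower until contact.

Emit:
move_arm(
  motion=[
    [[0,0,-0.005],0,255],
    [[0,0,-0.005],0,255],
    [[0,0,0],0,255],
  ],
)

```text
clock: 5.8
position: [0.4673, -0.0296, 0.2264]
tool_rot: [0.0, -0.062, 0.998, 0.0]
wrist_force: [0.5, -0.8, -2.6]
opening: 0.0649
grip_force: 69.5
```

Emit:
move_arm(
  motion=[
    [[0,0,-0.004],0,255],
    [[0,0,0],0,255],
  ],
)

```text
clock: 6.0
position: [0.4672, -0.0296, 0.2231]
tool_rot: [-0.0, -0.062, 0.998, -0.0]
wrist_force: [-0.2, 1.1, -2.9]
opening: 0.0648
grip_force: 69.5
```

Emit:
move_arm(
  motion=[
    [[0,0,-0.003],0,255],
    [[0,0,0],0,255],
  ],
)

```text
clock: 6.2
position: [0.4672, -0.0296, 0.2208]
tool_rot: [-0.0, -0.062, 0.998, -0.0]
wrist_force: [-0.4, -0.6, -2.7]
opening: 0.0647
grip_force: 69.5
```

Emit:
move_arm(
  motion=[
    [[0,0,-0.003],0,255],
    [[0,0,0],0,255],
  ],
)

```text
clock: 6.4
position: [0.4672, -0.0296, 0.2185]
tool_rot: [-0.0, -0.062, 0.998, -0.0]
wrist_force: [0.4, 0.3, -2.4]
opening: 0.0649
grip_force: 69.5
```

Emit:
move_arm(
  motion=[
    [[0,0,-0.002],0,255],
    [[0,0,0],0,255],
  ],
)

```text
clock: 6.6
position: [0.4676, -0.0296, 0.2174]
tool_rot: [0.0, -0.062, 0.998, 0.0]
wrist_force: [-0.1, -0.2, 5.6]
opening: 0.0645
grip_force: 70.9
```

Emit:
move_arm(
  motion=[
    [[0,0,-0.002],0,255],
    [[0,0,0],0,255],
  ],
)

```text
clock: 6.8
position: [0.4682, -0.0295, 0.2163]
tool_rot: [0.001, -0.062, 0.998, 0.0]
wrist_force: [3.5, 0.8, 9.4]
opening: 0.0649
grip_force: 71.1
```

Emit:
move_arm(
  motion=[
    [[0,0,0],0,255],
    [[0.0018,0.0002,-0.0029],0,255],
    [[0.0019,0.0002,-0.0029],0,255],
    [[0.002,0.0003,-0.0029],0,255],
    [[0.0018,0.0002,-0.0029],0,255],
    [[0.0017,0.0002,-0.0029],0,255],
    [[0,0,0],0,255],
  ],
  grip_force=25,
)

```text
clock: 7.5
position: [0.4757, -0.0285, 0.2055]
tool_rot: [0.002, -0.062, 0.998, 0.0]
wrist_force: [6.3, 1.1, 9.1]
opening: 0.0648
grip_force: 71.1
```

```bash
python3 - <<'E'
from h import *
s=shot("scene")
cv2.imwrite("pics/p5.png",cv2.resize(s["frame"][190:275,195:320],(800,544),interpolation=cv2.INTER_CUBIC))
E
```

```text
(no output)
```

View pics/p5.png

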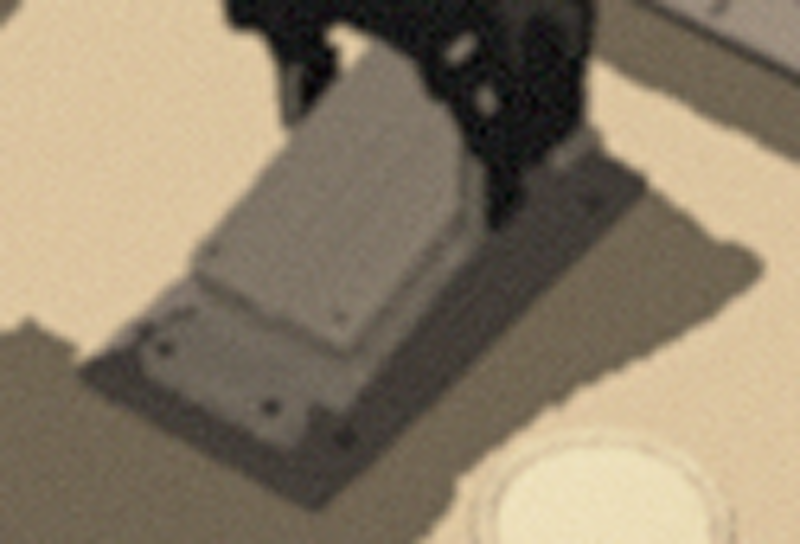

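The case now lies flatter, about 15°, with its low plate end on the deck just short of the lip. I slide it in under the lip.

Emit:
move_arm(
  motion=[
    [[-0.0026,-0.0003,0.0005],0,255],
    [[-0.0026,-0.0003,0.0003],0,255],
    [[-0.0026,-0.0003,0],0,255],
    [[-0.0026,-0.0003,0],0,255],
    [[0,0,0],0,255],
  ],
)

```text
clock: 8.05
position: [0.4666, -0.0297, 0.2057]
tool_rot: [0.001, -0.062, 0.998, 0.0]
wrist_force: [5.0, 0.3, 4.3]
opening: 0.0647
grip_force: 70.4
```

Emit:
move_arm(
  motion=[
    [[-0.0026,-0.0003,0],0,255],
    [[-0.0026,-0.0003,0],0,255],
    [[0,0,0],0,255],
  ],
)

```text
clock: 8.35
position: [0.4643, -0.0299, 0.2063]
tool_rot: [0.003, -0.062, 0.998, -0.0]
wrist_force: [13.6, 2.8, 4.8]
opening: 0.0644
grip_force: 70.6
```

Emit:
move_arm(
  motion=[
    [[-0.0026,-0.0003,0],0,255],
    [[0,0,0],0,255],
  ],
)

```text
clock: 8.55
position: [0.4635, -0.0299, 0.2067]
tool_rot: [0.004, -0.062, 0.998, -0.0]
wrist_force: [19.5, 2.9, 4.6]
opening: 0.0648
grip_force: 70.6
```

Emit:
move_arm(
  motion=[
    [[0.002,0.0003,0.001],0,255],
    [[0,0,0.002],0,255],
    [[0,0,0],0,255],
  ],
)

```text
clock: 8.85
position: [0.4637, -0.0299, 0.2082]
tool_rot: [0.002, -0.062, 0.998, -0.0]
wrist_force: [13.5, 1.7, -5.6]
opening: 0.0648
grip_force: 69.3
```

Emit:
move_arm(
  motion=[
    [[0,0,0.003],0,255],
    [[0,0,0],0,255],
  ],
)

```text
clock: 9.05
position: [0.463, -0.0299, 0.2102]
tool_rot: [0.001, -0.062, 0.998, -0.0]
wrist_force: [10.8, 1.0, -4.5]
opening: 0.0649
grip_force: 69.2
```

```bash
python3 - <<'E'
from h import *
s=shot("scene");t=shot("top")
f=s["frame"][200:265,195:278]
f=cv2.normalize(f,None,0,255,cv2.NORM_MINMAX)
f=np.clip(f.astype(float)*1.6,0,255).astype(np.uint8)
cv2.imwrite("pics/p6.png",cv2.resize(f,None,fx=9,fy=9,interpolation=cv2.INTER_CUBIC))
D=np.array([.463,-.030,.010]);a=np.radians(7.1);R=np.array([[np.cos(a),-np.sin(a)],[np.sin(a),np.cos(a)]])
for n,x,y,z in(("lipL",-.066,.03,.012),("lipR",-.066,-.03,.012),("lipRbot",-.066,-.03,.009),("deck -66,-33",-.066,-.033,0),("deck -75,-33",-.075,-.033,0)):
    print(n,((proj(s,np.r_[R@[x,y]+D[:2],z+D[2]])[0]-[195,200])*9).round(0))
E
```

```text
lipL [245. 356.]
lipR [448. 466.]
lipRbot [449. 475.]
deck -66,-33 [460. 508.]
deck -75,-33 [436. 532.]
```

View pics/p6.png

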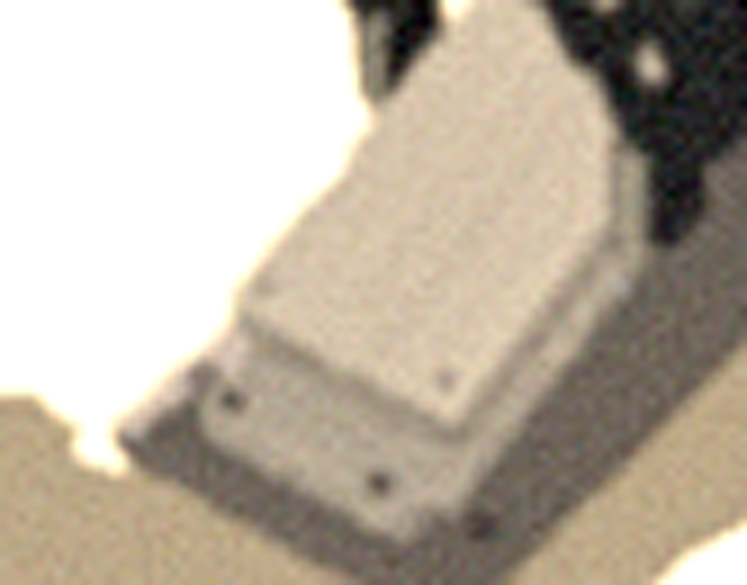

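The picture shows the lid's low corners at (240,315) and (458,425), its right edge running up to (612,215), and the plate end at the lip. I intersect those rays with the case's side planes.

```bash
python3 - <<'E'
from h import *
s=shot("scene")
D=np.array([.463,-.030,.010]);a=np.radians(7.1)
ey=np.array([-np.sin(a),np.cos(a),0]);ex=np.array([np.cos(a),np.sin(a),0])
for n,u,v,y in(("LR",458,425,-.033),("LL",240,315,.033),("R2",612,215,-.033),("L2",370,130,.033),("plate bottom a",630,285,-.033),("plate bot b",480,460,-.033),("corner?",450,510,-.033)):
    P=onplane(s,195+u/9-.45,200+v/9-.45,ey,ey@D+y)-D
    print(n,(ex@P*1000).round(1),(P[2]*1000).round(1))
E
```

```text
LR -67.0 28.7
LL -64.5 23.6
R2 -9.2 49.3
L2 -15.5 45.7
plate bottom a -2.3 22.4
plate bot b -59.7 11.7
corner? -71.0 5.0
```

Emit:
move_arm(
  motion=[
    [[-0.001,0,-0.003],0,255],
    [[0,0,-0.003],0,255],
    [[0,0,-0.003],0,255],
    [[0,0,0],0,255],
  ],
)

```text
clock: 9.6
position: [0.4642, -0.0298, 0.2045]
tool_rot: [0.004, -0.062, 0.998, -0.0]
wrist_force: [17.5, 2.8, 14.3]
opening: 0.0647
grip_force: 71.6
```

Emit:
move_arm(
  motion=[
    [[0,0,-0.003],0,255],
    [[0,0,-0.003],0,255],
    [[0,0,0],0,255],
  ],
)

```text
clock: 9.9
position: [0.465, -0.0297, 0.2004]
tool_rot: [0.005, -0.062, 0.998, -0.0]
wrist_force: [21.5, 3.2, 14.9]
opening: 0.065
grip_force: 71.9
```

Emit:
move_arm(
  motion=[
    [[0,0,-0.003],0,255],
    [[0,0,0],0,255],
  ],
)

```text
clock: 10.1
position: [0.4654, -0.0296, 0.1983]
tool_rot: [0.005, -0.062, 0.998, -0.0]
wrist_force: [22.8, 4.0, 16.9]
opening: 0.0647
grip_force: 72.4
```

Emit:
move_arm(
  motion=[
    [[0.002,0.0002,-0.003],0,255],
    [[0,0,-0.002],0,255],
    [[0,0,0],0,255],
  ],
)

```text
clock: 10.4
position: [0.4666, -0.0295, 0.1944]
tool_rot: [0.005, -0.062, 0.998, -0.0]
wrist_force: [21.4, 2.8, 14.5]
opening: 0.0649
grip_force: 72.2
```

Emit:
move_arm(
  motion=[
    [[0.0005,0,-0.003],0,255],
    [[0,0,0],0,255],
  ],
)

```text
clock: 10.6
position: [0.4671, -0.0295, 0.1922]
tool_rot: [0.005, -0.062, 0.998, -0.0]
wrist_force: [23.3, 4.3, 17.3]
opening: 0.0648
grip_force: 72.8
```

```bash
python3 - <<'E'
from h import *
s=shot("scene");f=s["frame"][180:265,195:310].max(2)
# print edges of lid along deck side: sample intensity profile down columns at low-right corner
for d in (0,):
    g=cv2.GaussianBlur(f,(3,3),0)
    print(g[38:66:2,14:62:3])
E
```

```text
[[220 219 218 219 219 219 219 221 221 175 120 121 120 123 121 121]
 [219 219 219 218 219 219 220 220 210 134 122 121 121 121 121 122]
 [219 219 219 219 220 219 219 215 156 119 122 122 123 120 121 120]
 [218 219 220 219 219 220 219 170 120 122 122 122 121 121 121 121]
 [218 219 220 219 219 220 196 128 120 122 121 122 121 118 119 123]
 [219 219 220 219 220 213 145 119 120 122 122 121 120 118 120 123]
 [219 219 219 219 218 167 116 122 122 120 119 121 119 120 122 121]
 [219 220 219 219 202 124 115 121 123 122 121 120 119 122 122 123]
 [219 219 219 220 166 120 123 123 122 121 122 119 121 123 122 127]
 [219 219 220 201 130 105 118 126 123 122 121 119 122 124 123 125]
 [219 220 210 154 123 105 103 114 124 124 119 121 124 123 125 114]
 [218 212 152 101 103 109 106 103 112 122 124 123 118 125 123  98]
 [190 174 100  79 100 107 108 108 105 112 122 124 113 125 108 100]
 [131 100  73  95  82 107 107 107 108 106 105 118 126 119 103 110]]
```

Emit:
move_arm(
  motion=[
    [[0.001,0,-0.003],0,255],
    [[0,0,0],0,255],
  ],
)

```text
clock: 10.85
position: [0.4677, -0.0294, 0.19]
tool_rot: [0.005, -0.062, 0.998, -0.0]
wrist_force: [21.1, 4.1, 17.9]
opening: 0.0652
grip_force: 73.3
```

Emit:
move_arm(
  motion=[
    [[0.0005,0,-0.002],0,255],
    [[0,0,0],0,255],
  ],
)

```text
clock: 11.05
position: [0.4681, -0.0294, 0.1884]
tool_rot: [0.005, -0.062, 0.998, -0.0]
wrist_force: [23.6, 4.2, 11.2]
opening: 0.0647
grip_force: 72.4
```

Emit:
move_arm(
  motion=[
    [[0,0,-0.002],0,255],
    [[0,0,0],0,255],
  ],
)

```text
clock: 11.25
position: [0.4683, -0.0293, 0.187]
tool_rot: [0.005, -0.062, 0.998, -0.0]
wrist_force: [23.0, 4.4, 14.3]
opening: 0.0649
grip_force: 73.4
```

Emit:
move_arm(
  motion=[
    [[0,0,0],0,0],
    [[0,0,0],0,0],
    [[0,0,0],0,0],
    [[0,0,0],0,0],
    [[0,0,0.042],0,0],
    [[0,0,0.042],0,0],
    [[0.031,0.004,0],0,255],
    [[0.031,0.004,0],0,255],
  ],
)

```text
clock: 12.05
position: [0.5112, -0.0238, 0.2492]
tool_rot: [0.001, -0.062, 0.998, 0.0]
wrist_force: [-0.5, 0.1, -0.1]
opening: 0.0588
grip_force: 0.0
```

Emit:
move_arm(
  motion=[
    [[0,0,0],0,255],
    [[0,0,0],0,255],
    [[0,0,0],0,255],
    [[0,0,0],0,255],
  ],
)

```text
clock: 12.45
position: [0.51, -0.0242, 0.248]
tool_rot: [-0.0, -0.062, 0.998, -0.0]
wrist_force: [1.1, -0.1, -0.5]
opening: 0.0003
grip_force: 0.0
```

```bash
python3 - <<'E'
from h import *
print(env.state()["opening"],env.state()["wrist_force"])
s=shot("scene");cv2.imwrite("pics/p7.png",s["frame"])
g=cv2.GaussianBlur(s["frame"],(3,3),0).max(2)
f=g[180:265,195:300]
m=((f>135)&(f<250)).astype(np.uint8)
print("\n".join("".join("%x"%(v//16) for v in r) for r in f[10::2,5::1]))
E
```

```text
0.0003062715154517631 [ 1.06532499 -0.08146037 -0.49619722]
ddddddddddddddddddddddddddddddddddddddddddddddddddddddddddca6444455421111356666666666666666665544456
ddddddddddddddddddddddddddddddddddddddddddddddddddddddddddca6444455421112467776666666666666666666554
dddddddddddddddddddddddddddddddddddddddddddddddddddddddddddb97544554211247accba987766666666676666666
ddddddddddddddddddddddddddddddddddddddddddddddddddddddddddddc964455422369bcdddddca977666666666666666
ddddddddddddddddddddddddddddddddddddddddddddddddddddddddddcccb976665678abbaaaccdddccba98776666666666
ddddddddddddddddddddddddddddddddddddddddddddddddddddddddca99abbcba9888777766789abccdddcca97666666666
ddddddddddddddddddddddddddddddddddddddddddddddddddddddca876677899987766666666666789aa988777666776666
dddddddddddddddddddddddddddddddddddddddddddddddddddcba9877777777777777777666666666677666666666666666
dddddddddddddddddddddddddddddddddddddddddddddddddcb9877777777777777777777777777766666666666666666666
dddddddddddddddddddddddddddddddddddddddddddddddcb987777777777777777777777777777666666666666666666666
dddddddddddddddddddddddddddddd
[... 2097 characters left out ...]
87666554444444444455666666666655566666666666554444444444456666666676666667789bcddddddddddddddd
66666666666666655444444444445566666654566666666655444444444445666666666666666789bcdddddddddddddddddd
666666666666666666554444444444445566666666666654433444444445666666666666667789bcdddddddddddddddddddd
666666677666666666666555444444444445566655444443223344444566666666666666789bcddddddddddddddddddddddd
666667666666666666666666655444444444444444444443333444456666666666666779abcddddddddeeeeeeeeeeedddddd
6666666666666666666666666666555444444444444444444334456666676666666779bcdddddddeeeeeeeeeeeeeeeeeeeee
66666666666666666666666666666666654444444444444444456666666666666678acddddddeeeeeeeeeeeeeeeeeeeeeeee
```

Emit:
move_arm(
  motion=[
    [[0,0,-0.013],0,255],
    [[0,0,-0.011],0,255],
    [[0,0,0],0,255],
  ],
)

```text
clock: 12.8
position: [0.5101, -0.024, 0.2287]
tool_rot: [-0.001, -0.062, 0.998, -0.0]
wrist_force: [-0.6, 0.2, -0.2]
opening: -0.0001
grip_force: 0.0
```

Emit:
move_arm(
  motion=[
    [[0,0,-0.004],0,255],
    [[0,0,0],0,255],
  ],
)

```text
clock: 13.0
position: [0.5106, -0.024, 0.2268]
tool_rot: [-0.0, -0.062, 0.998, -0.0]
wrist_force: [0.2, -0.6, -1.2]
opening: 0.0002
grip_force: 0.0
```

Emit:
move_arm(
  motion=[
    [[0,0,-0.004],0,255],
    [[0,0,0],0,255],
  ],
)

```text
clock: 13.2
position: [0.5107, -0.024, 0.224]
tool_rot: [-0.0, -0.062, 0.998, -0.0]
wrist_force: [-0.1, 0.3, 0.8]
opening: 0.0
grip_force: 0.0
```

Emit:
move_arm(
  motion=[
    [[0,0,-0.004],0,255],
    [[0,0,0],0,255],
  ],
)

```text
clock: 13.4
position: [0.5107, -0.0239, 0.2209]
tool_rot: [-0.0, -0.062, 0.998, -0.0]
wrist_force: [0.6, 0.6, 0.9]
opening: 0.0002
grip_force: 0.0
```

Emit:
move_arm(
  motion=[
    [[0,0,-0.004],0,255],
    [[0,0,0],0,255],
  ],
)

```text
clock: 13.6
position: [0.5108, -0.024, 0.218]
tool_rot: [0.0, -0.062, 0.998, -0.0]
wrist_force: [-0.2, 0.8, 0.0]
opening: -0.0001
grip_force: 0.0
```

Emit:
move_arm(
  motion=[
    [[0,0,-0.003],0,255],
    [[0,0,0],0,255],
  ],
)

```text
clock: 13.8
position: [0.5109, -0.024, 0.2158]
tool_rot: [0.0, -0.062, 0.998, -0.0]
wrist_force: [0.4, -0.7, 0.0]
opening: 0.0002
grip_force: 0.2
```

Emit:
move_arm(
  motion=[
    [[0,0,-0.003],0,255],
    [[0,0,0],0,255],
  ],
)

```text
clock: 14.0
position: [0.5107, -0.024, 0.2135]
tool_rot: [-0.0, -0.062, 0.998, -0.0]
wrist_force: [0.8, 0.1, 0.6]
opening: 0.0001
grip_force: 0.0
```

Emit:
move_arm(
  motion=[
    [[0,0,-0.002],0,255],
    [[0,0,0],0,255],
  ],
)

```text
clock: 14.2
position: [0.5108, -0.0242, 0.2133]
tool_rot: [0.0, -0.062, 0.998, 0.0]
wrist_force: [-9.5, 0.7, 36.0]
opening: 0.0002
grip_force: 18.2
```

Firm contact came at tip height 0.040 m, exactly the lid height of the flat case, so it is latched flat. Next the medium case.

Emit:
move_arm(
  motion=[
    [[0,0,0.05],0,255],
    [[0,0,0.065],0,0],
    [[0.064,0.0114,0],-0.026,0],
    [[0.064,0.0114,0],-0.026,0],
    [[0.064,0.0114,0],-0.026,0],
    [[0,0,0],0,0],
    [[0,0,0],0,0],
  ],
  grip_force=40,
)

```text
clock: 14.9
position: [0.6549, 0.0018, 0.2973]
tool_rot: [-0.001, -0.032, 1.0, -0.0]
wrist_force: [-0.1, -0.6, -1.1]
opening: 0.0845
grip_force: 0.0
```

Emit:
move_arm(
  motion=[
    [[0,0,-0.0375],0,0],
    [[0,0,-0.0375],0,0],
    [[0,0,0],0,0],
  ],
)

```text
clock: 15.2
position: [0.6524, 0.0014, 0.239]
tool_rot: [-0.003, -0.031, 1.0, -0.0]
wrist_force: [-0.3, -0.2, 0.4]
opening: 0.0853
grip_force: 0.0
```

Emit:
move_arm(
  motion=[
    [[0,0,0],0,255],
    [[0,0,0],0,255],
    [[0,0,0],0,255],
    [[0,0,0],0,255],
    [[0,0,0],0,255],
    [[0,0,0],0,255],
    [[0,0,0],0,255],
  ],
)

```text
clock: 15.9
position: [0.655, 0.0014, 0.244]
tool_rot: [0.001, -0.031, 1.0, 0.0]
wrist_force: [-2.5, -0.7, 9.0]
opening: 0.049
grip_force: 41.3
```

Emit:
move_arm(
  motion=[
    [[0,0,0.01],0,255],
    [[0,0,0.05],0,255],
    [[0,0,0.045],0,255],
    [[0,0,0],0,255],
    [[0,0,0],0,255],
  ],
  grip_force=50,
)

```text
clock: 16.4
position: [0.6548, 0.0017, 0.3223]
tool_rot: [0.001, -0.031, 1.0, 0.0]
wrist_force: [-0.5, -0.2, -2.5]
opening: 0.0488
grip_force: 53.9
```

```bash
python3 - <<'E'
from h import *
t=shot("top");s=shot("scene")
a=cv2.resize(t["frame"][160:275,225:320],(480,581),interpolation=cv2.INTER_CUBIC);b=cv2.resize(s["frame"][180:275,200:300],(316,300),interpolation=cv2.INTER_CUBIC)
c=np.zeros((600,800,3),np.uint8);c[:581,:480]=a;c[:300,484:]=b;cv2.imwrite("pics/p8.png",c)
print(t["frame"][160:275,225:320].max(2)[::8,::8])
E
```

```text
[[140 148 147 148 148 148 144 141 135 125 113 224]
 [141 145 139 131 139 147 146 140 136 126 114 214]
 [ 66  68  70  69  71  68  70  63 116 125 113 175]
 [ 71  71  71  70  71  70  69  72  79  66 105 144]
 [122 149 151 150 151 147 114  70  73  73  69  93]
 [143 144 149 148 147 146 144 141 138  73  72  75]
 [142 144 147 146 147 144 144 141 134 133  90  73]
 [144 145 144 145 144 145 144 139 136 126 124  72]
 [142 144 142 145 146 144 141 138 134 125 121 109]
 [122 121 142 145 145 146 143 138 135 125 118 106]
 [ 88  99 144 143 146 143 142 137 131 124 113 103]
 [100  98 144 143 144 144 142 135 129 121 110  95]
 [100  96 143 146 144 144 138 135 128 118 104 217]
 [100  90 146 146 144 142 140 132 123 113 103 228]
 [100  82 145 145 146 141 135 129 122 109 101 227]]
```

View pics/p8.png

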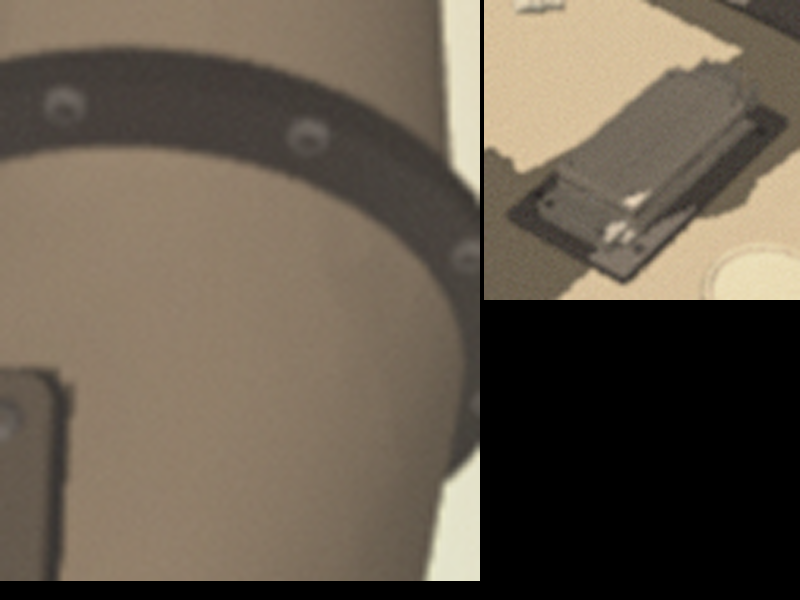

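The picture (scene half at right) shows the large case lying flat in the carrier, with lid corners at about (556,172), (640,205) and (755,105). The top view is blocked by the arm. I compare these corners with the model.

```bash
python3 - <<'E'
from h import *
s=shot("scene")
D=np.array([.463,-.030,.010]);a=np.radians(7.1);R=np.array([[np.cos(a),-np.sin(a)],[np.sin(a),np.cos(a)]])
for x,y in((-.065,.033),(-.065,-.033),(.061,-.033),(.061,.033)):
    p=proj(s,np.r_[R@[x,y]+D[:2],.04])[0]; print(x,y,p.round(1),((p-[200,180])*3.16+[484,0]).round(0))
for u,v in((556,172),(640,205),(755,105)):
    P=onplane(s,200+(u-484)/3.16,180+v/3.16,[0,0,1],.04)[:2]-D[:2]; print((R.T@P*1000).round(1))
f=cv2.GaussianBlur(s["frame"],(3,3),0).max(2)
print(f[228:256:1,218:256:2])
E
```

```text
-0.065 0.033 [220.9 232.4] [550. 166.]
-0.065 -0.033 [246.  245.7] [629. 208.]
0.061 -0.033 [281.8 212.5] [742. 103.]
0.061 0.033 [257.5 201.2] [666.  67.]
[-67.3  25.9]
[-59.1 -36.9]
[ 64.2 -41.3]
[[217 214 190 164 137 116 112 114 115 113 114 115 114 114 113 115 114 114
  114]
 [215 201 158 127 115 112 113 115 115 113 115 115 114 116 114 113 112 114
  115]
 [200 170 127 111 106 111 114 116 114 115 115 114 114 116 114 113 113 115
  116]
 [166 134 112 113 105 109 115 116 115 116 115 113 114 114 113 113 114 116
  115]
 [130 113 110 118 111 111 116 116 116 116 115 113 115 113 113 113 115 116
  115]
 [111 106 104 118 118 115 115 116 115 114 114 114 115 113 114 114 115 116
  116]
 [107  98  91 113 119 119 117 117 114 114 114 115 114 113 114 115 116 116
  117]
 [107  85  78 106 117 120 121 119 115 116 115 114 112 113 115 116 117 117
  119]
 [101  75  72 100 110 117 123 120 116 115 116 114 112 114 116 116 117 117
  120]
 [ 89  69  73 101 105 110 118 120 119 115 115 114 114 116 116 115 117 118
  119]
 [ 77  66  77 105 106 105 109 116 122 119 115 113 114 116 116 116 118 120
  116]
 [ 66  68  
[... 666 characters left out ...]
 104 106 104 106 111 110 110 115  97  96 106
   96]
 [ 86 100 104 106 108 106 106 104 106 104 106 110 113 116 111  97 104 105
   87]
 [ 75  91  99 104 109 108 108 106 106 104 106 118 126 132 117 104 106  97
   80]
 [ 67  78  92 101 108 109 109 109 107 105 110 140 158 155 124 109 102  88
   85]
 [ 64  69  80  95 105 107 109 110 106 103 122 172 187 165 128 111  98  87
  103]
 [ 65  67  69  84  96 102 108 109 104  98 133 193 190 159 142 117  95  95
  121]
 [ 68  68  65  71  82  96 104 108 105  94 140 196 168 152 163 122  98 109
  129]
 [ 70  69  67  65  68  85  98 105 106  99 149 184 143 157 169 120 108 122
  130]
 [ 78  69  67  65  63  73  86  97 104 106 153 159 125 160 152 116 119 128
  128]]
```

Emit:
move_arm(
  motion=[
    [[-0.052,-0.0086,0],0.0157,255],
    [[-0.052,-0.0086,0],0.0157,255],
    [[-0.052,-0.0086,0],0.0157,255],
    [[-0.052,-0.0086,0],0.0157,255],
    [[-0.052,-0.0086,0],0.0157,255],
    [[0,0,-0.04],0,255],
    [[0,0,-0.045],0,255],
    [[0,0,0],0,255],
  ],
)

```text
clock: 17.35
position: [0.4581, -0.0305, 0.2542]
tool_rot: [-0.003, -0.062, 0.998, -0.0]
wrist_force: [0.5, 0.3, -1.7]
opening: 0.049
grip_force: 53.7
```

Emit:
move_arm(
  motion=[
    [[0,0,0],0,255],
    [[0,0,-0.004],0,255],
    [[0,0,0],0,255],
  ],
)

```text
clock: 17.65
position: [0.4601, -0.0306, 0.2549]
tool_rot: [0.001, -0.062, 0.998, 0.0]
wrist_force: [0.2, -1.1, -2.5]
opening: 0.0488
grip_force: 53.7
```

Emit:
move_arm(
  motion=[
    [[0,0,-0.003],0,255],
    [[0,0,0],0,255],
  ],
)

```text
clock: 17.85
position: [0.4598, -0.0306, 0.2522]
tool_rot: [0.0, -0.062, 0.998, 0.0]
wrist_force: [-0.4, -0.9, -1.5]
opening: 0.0486
grip_force: 53.7
```

Emit:
move_arm(
  motion=[
    [[0,0,-0.004],0,255],
    [[0,0,0],0,255],
  ],
)

```text
clock: 18.05
position: [0.4597, -0.0306, 0.2487]
tool_rot: [-0.0, -0.062, 0.998, -0.0]
wrist_force: [0.3, -0.1, -1.9]
opening: 0.0488
grip_force: 53.7
```

Emit:
move_arm(
  motion=[
    [[0,0,-0.003],0,255],
    [[0,0,0],0,255],
  ],
)

```text
clock: 18.25
position: [0.4597, -0.0306, 0.2464]
tool_rot: [-0.0, -0.062, 0.998, -0.0]
wrist_force: [-0.6, 0.4, -2.3]
opening: 0.0488
grip_force: 53.7
```

Emit:
move_arm(
  motion=[
    [[0,0,-0.002],0,255],
    [[0,0,0],0,255],
  ],
)

```text
clock: 18.45
position: [0.4598, -0.0306, 0.2451]
tool_rot: [-0.0, -0.062, 0.998, -0.0]
wrist_force: [0.8, -0.1, -1.6]
opening: 0.0485
grip_force: 53.8
```

Emit:
move_arm(
  motion=[
    [[0,0,-0.002],0,255],
    [[0,0,0],0,255],
  ],
)

```text
clock: 18.65
position: [0.4602, -0.0306, 0.244]
tool_rot: [0.0, -0.062, 0.998, 0.0]
wrist_force: [0.0, -0.3, 8.9]
opening: 0.0491
grip_force: 55.0
```

Emit:
move_arm(
  motion=[
    [[0.0024,0.0003,-0.0017],0,255],
    [[0.0024,0.0003,-0.0027],0,255],
    [[0.0021,0.0003,-0.0029],0,255],
    [[0.0021,0.0003,-0.0029],0,255],
    [[0.0019,0.0002,-0.003],0,255],
    [[0.0019,0.0002,-0.003],0,255],
    [[0,0,0],0,255],
  ],
  grip_force=25,
)

```text
clock: 19.35
position: [0.4704, -0.0293, 0.232]
tool_rot: [0.001, -0.062, 0.998, 0.0]
wrist_force: [3.4, 0.7, 10.1]
opening: 0.0485
grip_force: 56.2
```

Emit:
move_arm(
  motion=[
    [[0.0016,0.0002,-0.0032],0,255],
    [[0.0016,0.0002,-0.0032],0,255],
    [[0.0013,0.0002,-0.0033],0,255],
    [[0,0,0],0,255],
  ],
)

```text
clock: 19.75
position: [0.4742, -0.0288, 0.2249]
tool_rot: [0.002, -0.062, 0.998, -0.0]
wrist_force: [5.0, 1.0, 9.9]
opening: 0.0491
grip_force: 56.9
```

Emit:
move_arm(
  motion=[
    [[0.0012,0.0002,-0.0033],0,255],
    [[0,0,0],0,255],
  ],
)

```text
clock: 19.95
position: [0.4751, -0.0287, 0.2226]
tool_rot: [0.002, -0.062, 0.998, 0.0]
wrist_force: [5.9, 1.0, 11.1]
opening: 0.0487
grip_force: 57.2
```

Emit:
move_arm(
  motion=[
    [[0.0006,0.0001,-0.002],0,255],
    [[0,0,0],0,255],
  ],
)

```text
clock: 20.15
position: [0.4756, -0.0286, 0.2211]
tool_rot: [0.002, -0.062, 0.998, 0.0]
wrist_force: [6.1, 0.8, 10.5]
opening: 0.0489
grip_force: 57.1
```

Emit:
move_arm(
  motion=[
    [[0,0,-0.002],0,255],
    [[0,0,0],0,255],
  ],
)

```text
clock: 20.35
position: [0.4759, -0.0285, 0.2198]
tool_rot: [0.002, -0.062, 0.998, 0.0]
wrist_force: [7.2, 1.8, 10.4]
opening: 0.049
grip_force: 57.3
```

Emit:
move_arm(
  motion=[
    [[0,0,-0.003],0,255],
    [[0,0,0],0,255],
  ],
)

```text
clock: 20.55
position: [0.4764, -0.0286, 0.2187]
tool_rot: [0.003, -0.062, 0.998, 0.0]
wrist_force: [0.8, 1.9, 37.8]
opening: 0.0488
grip_force: 62.0
```

Emit:
move_arm(
  motion=[
    [[0,0,-0.002],0,255],
    [[0,0,0],0,255],
  ],
)

```text
clock: 20.75
position: [0.4766, -0.0286, 0.2178]
tool_rot: [0.004, -0.062, 0.998, 0.001]
wrist_force: [-4.5, 2.0, 55.3]
opening: 0.0486
grip_force: 66.0
```

Emit:
move_arm(
  motion=[
    [[0,0,0.003],0,255],
    [[0,0,0],0,0],
    [[0,0,0],0,0],
    [[0,0,0],0,0],
    [[0,0,0],0,0],
    [[0,0,0.03],0,0],
    [[0,0,0.06],0,0],
    [[0,0,0.02],0,0],
  ],
)

```text
clock: 21.55
position: [0.4746, -0.0291, 0.3025]
tool_rot: [0.001, -0.062, 0.998, 0.0]
wrist_force: [0.1, 0.6, 0.1]
opening: 0.0854
grip_force: 0.0
```

Emit:
move_arm(
  motion=[
    [[0.0425,0.0347,0],-0.0157,0],
    [[0.0425,0.0347,0],-0.0157,0],
    [[0.0425,0.0347,0],-0.0157,0],
    [[0.0425,0.0347,0],-0.0157,0],
    [[0.0425,0.0347,0],-0.0157,0],
    [[0,0,0],0,0],
    [[0,0,0],0,0],
  ],
)

```text
clock: 22.25
position: [0.6336, 0.1019, 0.2988]
tool_rot: [-0.001, -0.032, 0.999, -0.0]
wrist_force: [-0.2, -0.6, 0.8]
opening: 0.0855
grip_force: 0.0
```

```bash
python3 - <<'E'
from h import *
s=shot("scene")
D=np.array([.463,-.030,.010]);a=np.radians(7.1);R=np.array([[np.cos(a),-np.sin(a)],[np.sin(a),np.cos(a)]])
for x,y in((-.045,.025),(-.045,-.025),(.047,-.025),(.047,.025)):
    print(x,y,proj(s,np.r_[R@[x,y]+D[:2],.066])[0].round(1))
g=cv2.GaussianBlur(s["frame"],(3,3),0).max(2)
x0,y0=215,180
print("\n".join("".join("%x"%(v//16) for v in r) for r in g[y0:250,x0:300]))
E
```

```text
-0.045 0.025 [229.4 219.3]
-0.045 -0.025 [248.7 229.1]
0.047 -0.025 [275.2 205.3]
0.047 0.025 [256.4 196.6]
cccbbbcccbbcdddddddddddddddddddddcba9766666666666666666666554444444444444456789988889
bbbaaaaaaabcdddddddddddddddddddddddca866666666666666666666665544444444444567899999999
9999999aaabcdddddddddddddddddddddddca866666666666666666666666655444444555678999999999
99999aabbbccdddddddddddddddddddddddca866666666666666666666666666554444566789999999999
aaabbccccccdddddddddddddddddddddddcca866666666666666666666666666665544566788999999999
cccccddddddddddddddddddddddddddddcba8766666666666666666666666666666655555678889999999
ddddddddddddddddddddddddddddddddcb987666666666666666666666666666666666555556788899999
ddddddddddddddddddddddddddddddccb9876666666666666666666666666666666666665555567888999
dddddddddddddddddddddddddddddcca97766666666666666666666666666666666666666655555678889
ddddddddddddddddddddddddddddcca876666666666666666666666666666666666666666666555566788
dddddddddddddddddddddddddddcba8766666666666666666666666666666666666666666666665555567
ddddddddddddddddddddddddddcb987666666666666666
[... 4327 characters left out ...]
dddddddddddd
333579bbccccba98777777789abcddddddcb97666666655567787776558accddddddddddddddddddddddd
334678abccccccba98877777789abcdddcb976566666555677777765579cddddddddddddddddddddddddd
3456778acccccccbba98777777789abcca976566665556677777765679bcddddddddddddddddddddddddd
4456778acccccccccbba98777667789aa87656666555567777776568abcdddddddddddddddddddddddddd
3456679acccccccccccbba987766677876556666555567777776558accddddddddddddddddddddddddddd
34466789abcccccccccccbba9877667665556665555677877765579cddddddddddddddddddddddddddddd
3445667789abcccccccccccbba9877766556665555677777765579bcddddddddddddddddddddddddddddd
34466767789abccccccccccccbba987766666555567777776568abcdddddddddddddddddddddddddddddd
```

The medium case reads flat and square on the lid: its corners match the model to about 2 px, so it is centred to about 2 mm. Now the small case.

Emit:
move_arm(
  motion=[
    [[0.002,0,-0.042],0,0],
    [[0,0,-0.042],0,0],
    [[0,0,0],0,0],
  ],
  grip_force=40,
)

```text
clock: 22.6
position: [0.6329, 0.1003, 0.2335]
tool_rot: [-0.003, -0.031, 1.0, -0.001]
wrist_force: [-0.4, 0.7, 0.4]
opening: 0.0854
grip_force: 0.0
```

Emit:
move_arm(
  motion=[
    [[0,0,0],0,255],
    [[0,0,0],0,255],
    [[0,0,0],0,255],
    [[0,0,0],0,255],
    [[0,0,0],0,255],
    [[0,0,0],0,255],
    [[0,0,0],0,255],
  ],
)

```text
clock: 23.3
position: [0.6353, 0.1014, 0.2383]
tool_rot: [0.001, -0.031, 1.0, 0.0]
wrist_force: [-3.0, -0.2, 12.2]
opening: 0.0332
grip_force: 39.7
```

Emit:
move_arm(
  motion=[
    [[0,0,0.01],0,255],
    [[0,0,0.05],0,255],
    [[0,0,0.06],0,255],
    [[0,0,0],0,255],
    [[0,0,0],0,255],
  ],
)

```text
clock: 23.8
position: [0.6351, 0.1015, 0.3284]
tool_rot: [0.001, -0.031, 1.0, 0.0]
wrist_force: [-0.2, 0.4, -2.0]
opening: 0.033
grip_force: 40.8
```

Emit:
move_arm(
  motion=[
    [[-0.0467,-0.035,0],0.0157,255],
    [[-0.0467,-0.035,0],0.0157,255],
    [[-0.0467,-0.035,0],0.0157,255],
    [[-0.0467,-0.035,0],0.0157,255],
    [[-0.0467,-0.035,0],0.0157,255],
    [[0,0,-0.035],0,255],
    [[0,0,-0.035],0,255],
    [[0,0,0],0,255],
  ],
)

```text
clock: 24.6
position: [0.4583, -0.0299, 0.2717]
tool_rot: [-0.003, -0.062, 0.998, -0.0]
wrist_force: [0.4, -0.8, -1.9]
opening: 0.0331
grip_force: 40.7
```

Emit:
move_arm(
  motion=[
    [[0,0,0],0,255],
    [[0,0,-0.004],0,255],
    [[0,0,0],0,255],
  ],
)

```text
clock: 24.9
position: [0.4601, -0.0297, 0.2717]
tool_rot: [0.0, -0.062, 0.998, 0.0]
wrist_force: [1.0, -1.3, -1.5]
opening: 0.0329
grip_force: 40.7
```

Emit:
move_arm(
  motion=[
    [[0,0,-0.004],0,255],
    [[0,0,0],0,255],
  ],
)

```text
clock: 25.1
position: [0.4598, -0.0297, 0.2683]
tool_rot: [0.0, -0.062, 0.998, 0.0]
wrist_force: [-0.8, -0.2, -1.3]
opening: 0.0328
grip_force: 40.7
```

Emit:
move_arm(
  motion=[
    [[0,0,-0.003],0,255],
    [[0,0,0],0,255],
  ],
)

```text
clock: 25.3
position: [0.4598, -0.0298, 0.2659]
tool_rot: [-0.0, -0.062, 0.998, -0.0]
wrist_force: [-0.2, -0.4, -1.6]
opening: 0.0331
grip_force: 40.7
```

Emit:
move_arm(
  motion=[
    [[0,0,-0.002],0,255],
    [[0,0,0],0,255],
  ],
)

```text
clock: 25.5
position: [0.4601, -0.0298, 0.2647]
tool_rot: [0.0, -0.062, 0.998, 0.0]
wrist_force: [-0.6, 0.4, 6.7]
opening: 0.0332
grip_force: 41.6
```

Emit:
move_arm(
  motion=[
    [[0,0,-0.0015],0,255],
    [[0,0,0],0,255],
  ],
)

```text
clock: 25.7
position: [0.4605, -0.0298, 0.264]
tool_rot: [0.001, -0.062, 0.998, 0.0]
wrist_force: [0.9, -0.5, 11.4]
opening: 0.0333
grip_force: 42.3
```

Emit:
move_arm(
  motion=[
    [[0.0018,0.0002,-0.001],0,255],
    [[0.0018,0.0002,-0.0015],0,255],
    [[0.0016,0.0002,-0.0019],0,255],
    [[0.0016,0.0002,-0.0019],0,255],
    [[0.0014,0.0002,-0.0021],0,255],
    [[0.0014,0.0002,-0.0021],0,255],
    [[0.0013,0.0001,-0.0023],0,255],
    [[0,0,0],0,255],
  ],
  grip_force=25,
)

```text
clock: 26.5
position: [0.4691, -0.0288, 0.2545]
tool_rot: [0.001, -0.062, 0.998, 0.0]
wrist_force: [4.7, 0.6, 10.8]
opening: 0.0332
grip_force: 43.6
```

Emit:
move_arm(
  motion=[
    [[0.0013,0.0002,-0.0023],0,255],
    [[0.0011,0.0001,-0.0023],0,255],
    [[0,0,0],0,255],
  ],
)

```text
clock: 26.8
position: [0.4711, -0.0286, 0.2511]
tool_rot: [0.002, -0.062, 0.998, 0.0]
wrist_force: [4.5, 0.5, 11.0]
opening: 0.0331
grip_force: 44.0
```

Emit:
move_arm(
  motion=[
    [[0.001,0.0001,-0.0023],0,255],
    [[0,0,0],0,255],
  ],
)

```text
clock: 27.0
position: [0.472, -0.0285, 0.2495]
tool_rot: [0.002, -0.062, 0.998, 0.0]
wrist_force: [4.7, 1.1, 13.7]
opening: 0.0328
grip_force: 44.5
```

Emit:
move_arm(
  motion=[
    [[0.0005,0.0001,-0.002],0,255],
    [[0,0,0],0,255],
  ],
)

```text
clock: 27.2
position: [0.4725, -0.0284, 0.2481]
tool_rot: [0.002, -0.062, 0.998, 0.0]
wrist_force: [6.8, 0.4, 12.4]
opening: 0.0328
grip_force: 44.7
```

Emit:
move_arm(
  motion=[
    [[0,0,-0.002],0,255],
    [[0,0,0],0,255],
  ],
)

```text
clock: 27.4
position: [0.4729, -0.0283, 0.2468]
tool_rot: [0.003, -0.062, 0.998, 0.0]
wrist_force: [8.4, 0.3, 12.8]
opening: 0.0328
grip_force: 45.0
```

Emit:
move_arm(
  motion=[
    [[0,0,-0.0015],0,255],
    [[0,0,0],0,255],
  ],
)

```text
clock: 27.6
position: [0.4731, -0.0283, 0.2459]
tool_rot: [0.003, -0.062, 0.998, 0.0]
wrist_force: [8.1, 1.1, 14.0]
opening: 0.033
grip_force: 45.3
```

Emit:
move_arm(
  motion=[
    [[0.001,0.0001,-0.0015],0,255],
    [[0,0,0],0,255],
  ],
)

```text
clock: 27.8
position: [0.4736, -0.0283, 0.2454]
tool_rot: [0.003, -0.062, 0.998, 0.0]
wrist_force: [-2.4, 2.1, 39.8]
opening: 0.0331
grip_force: 48.8
```

Emit:
move_arm(
  motion=[
    [[0,0,-0.0015],0,255],
    [[0,0,0],0,255],
  ],
)

```text
clock: 28.0
position: [0.4738, -0.0284, 0.2448]
tool_rot: [0.003, -0.062, 0.998, 0.001]
wrist_force: [-5.4, 2.5, 53.3]
opening: 0.0331
grip_force: 51.5
```

Emit:
move_arm(
  motion=[
    [[0,0,0.003],0,255],
    [[0,0,0],0,0],
    [[0,0,0],0,0],
    [[0,0,0],0,0],
    [[0,0,0],0,0],
    [[0,0,0.03],0,0],
    [[0,0,0.06],0,0],
    [[0,0,0.06],0,0],
  ],
)

```text
clock: 28.8
position: [0.4713, -0.0286, 0.3578]
tool_rot: [-0.001, -0.062, 0.998, -0.001]
wrist_force: [0.1, 0.5, 0.6]
opening: 0.0855
grip_force: 0.0
```

Emit:
move_arm(
  motion=[
    [[0,0.06,0],0,0],
    [[0,0.06,0],0,0],
    [[0,0.06,0],0,0],
    [[0,0.06,0],0,0],
    [[0,0.06,0],0,0],
    [[0,0.06,0],0,0],
    [[0,0.06,0],0,0],
    [[0,0.06,0],0,0],
  ],
)

```text
clock: 29.6
position: [0.4713, 0.3334, 0.3567]
tool_rot: [-0.0, -0.062, 0.998, -0.0]
wrist_force: [0.6, -0.7, 0.0]
opening: 0.0855
grip_force: 0.0
```

```bash
python3 - <<'E'
from h import *
t=shot("top");s=shot("scene")
D=np.array([.463,-.030,.010]);a=np.radians(7.1);R=np.array([[np.cos(a),-np.sin(a)],[np.sin(a),np.cos(a)]])
for n,h,l,w in(("L",.04,.063,.033),("M",.066,.046,.025),("S",.090,.031,.017)):
  for d,m in((s,"scene"),(t,"top")):
    q=[np.r_[R@[sx*l-.002,sy*w]+D[:2],h] for sx,sy in((-1,1),(-1,-1),(1,-1),(1,1))]
    print(n,m,proj(d,q).round(1).tolist())
def dump(d,x0,x1,y0,y1):
    g=d["frame"].max(2)
    print(x0,y0);print("\n".join("".join("%x"%(v//16) for v in r) for r in g[y0:y1,x0:x1]))
dump(t,238,306,172,268); dump(s,212,300,175,262)
E
```

```text
L scene [[220.9, 232.4], [246.0, 245.7], [281.8, 212.5], [257.5, 201.2]]
L top [[265.6, 250.4], [296.0, 245.8], [286.6, 188.3], [256.7, 192.8]]
M scene [[228.5, 220.1], [247.8, 229.9], [274.4, 206.0], [255.6, 197.3]]
M top [[268.5, 241.6], [292.0, 238.0], [285.1, 195.0], [261.8, 198.5]]
S scene [[235.6, 208.8], [248.9, 215.3], [267.2, 199.4], [254.2, 193.5]]
S top [[271.6, 233.3], [288.0, 230.8], [283.2, 201.1], [267.0, 203.6]]
238 172
dcccccccccccdccdcdccdccccccccdcccccccccccccccccccdcdcdccccccdcccdccc
ccccdccdcccccccccdcccdccdcccccccddcdcdcccccdcdcccccccdcddcdcdccccccc
cdccccccccccdccdcccdcccdcccccdddcccdccdcccccccccbbbccdddcccdccdddddc
dcddcccccccdcdcdcccccccdcccccccccccdccccbbbbbbba999abcccdcdcdcccccdc
dccccdcccdcccdcdcdcccccdccccccbcccdcbbbbba9999999999acdddccdddccdccd
cdcccccccddccccddccccccccccccbbbcccca999bb99999999999cdccddccdcccdcc
cdcccccdcdccdcccccccbbbbbccdccccccccb988cb9999999999acddccdcdccdcccd
ccccccccccccccbbbbbbcb99acdccddddddcc988cc9999999999acdcdccccddccccc
ccddcccccbbbbba99999cb889bcddddcccccb989cb8899999999acccdddddcddccdc
cdddccdcba9999999999cb889acdddcccccccaa
[... 13014 characters left out ...]
8787667666787568bba779ba866667877765458bcddccdddddcdcddcddcdcdddddcdccdcdddcd
ddcba8655667787777776666679ba868aa976777777765448bdddccdddccdccdccddccdddccdcddddcdcdddc
cddccb975556677877777666678875689966777778765447acddcddcccdddddccdddcdcddddddddddcdcccdc
cddcddcb975456777777776677775556776566677765458abcdcdddddcdccddccdcdddddddddddddddddddcc
ddcdccdcca865556777787777766566677765457765458bcdddddddddccdddccdcdddddddddddddddddddddc
cccdcddddcba975566777777776666777776456665458bcdddcdcddcdcccdcddddddddddddddddddddddcddd
ddccdcdddddcca865556777777777777777667765458bdcdccdccccdcdddddddddddddddddddeededdddcddd
dccccccdddddddba754556777777777778877765458bcdddddcdcdccddccccddddcddeeeeeeeeeeeeeeedddd
```

The dump shows all three cases flat and square. The medium and small ones sit about 4 mm toward the lip. I measure that offset along edge profiles.

```bash
python3 - <<'E'
from h import *
t=shot("top");s=shot("scene")
D=np.array([.463,-.030,.010]);a=np.radians(7.1);R=np.array([[np.cos(a),-np.sin(a)],[np.sin(a),np.cos(a)]])
X=np.arange(-.09,.0901,.0005);Y=np.arange(-.1,.1001,.0005)
def prof(d,P,h):
    q=proj(d,np.c_[(R@P.T).T+D[:2],np.full(len(P),h)]).astype(np.float32)
    g=d["frame"].max(2).astype(np.float32)
    return cv2.remap(g,q[:,0].reshape(1,-1),q[:,1].reshape(1,-1),cv2.INTER_LINEAR)[0]
def pk(A,p,w):
    p=np.convolve(p,np.ones(3)/3,"same");g=p
    m=[i for i in range(4,len(g)-4) if g[i]==g[i-4:i+5].min() and g[i]<min(g[i-4:i+5].max(),255)-w]
    return [(round(A[i]*1000,1),int(g[i])) for i in m]
for n,h,w in(("L",.04,.029),("M",.066,.021),("S",.090,.012)):
    for nm,d in(("top",t),("scene",s)):
        p=np.mean([prof(d,np.c_[X,np.full(len(X),y)],h) for y in np.arange(-w+.004,w-.003,.002)],0)
        q=np.mean([prof(d,np.c_[np.full(len(Y),x),Y],h) for x in np.arange(-.022,.016,.002)],0)
        print(n,nm,"x",pk(X,p,4),"y",pk(Y,q,4))
E
```

```text
L top x [(np.float64(-65.0), 177), (np.float64(-52.0), 188), (np.float64(-35.5), 192), (np.float64(29.0), 195), (np.float64(42.0), 195), (np.float64(71.5), 137)] y [(np.float64(-41.0), 151), (np.float64(-35.0), 150), (np.float64(-27.0), 194), (np.float64(-20.0), 194), (np.float64(16.0), 173), (np.float64(24.5), 177), (np.float64(35.0), 150), (np.float64(50.5), 156)]
L scene x [(np.float64(-70.0), 107), (np.float64(68.5), 160)] y [(np.float64(-67.5), 81), (np.float64(-51.5), 85), (np.float64(-39.0), 89), (np.float64(-14.0), 91)]
M top x [(np.float64(-65.0), 177), (np.float64(-52.5), 188), (np.float64(-36.5), 187), (np.float64(-28.5), 200), (np.float64(20.0), 201), (np.float64(26.5), 194), (np.float64(39.0), 195), (np.float64(67.5), 135)] y [(np.float64(-38.5), 151), (np.float64(-32.5), 149), (np.float64(-24.5), 193), (np.float64(-18.0), 194), (np.float64(17.0), 173), (np.float64(25.5), 177), (np.float64(36.0), 151), (np.float64(51.0), 156)]
M scene x [(np.float64(-58.0), 112)] y [(np.float64(-83.0), 83), (np.float64(-67.5), 83), (np.float64(-55.5), 93), (np.float64(-32.0), 91), (np.float64(-6.0), 90)]
S top x [(np.float64(-65.0), 177), (np.float64(-53.5), 186), (np.float64(-37.5), 183), (np.float64(24.5), 195), (np.float64(36.5), 193), (np.float64(63.0), 133), (np.float64(74.5), 190)] y [(np.float64(-36.0), 150), (np.float64(-30.0), 149), (np.float64(-22.5), 192), (np.float64(-16.0), 194), (np.float64(18.0), 173), (np.float64(26.5), 176), (np.float64(37.0), 151), (np.float64(51.0), 156)]
S scene x [(np.float64(-75.5), 156), (np.float64(-43.0), 109), (np.float64(65.5), 104)] y [(np.float64(-97.0), 87), (np.float64(-82.5), 104), (np.float64(-71.0), 88), (np.float64(-46.5), 110), (np.float64(-22.5), 92)]
```

The medium and small cases sit about 4.7 mm toward the lip relative to the large one, and sideways they are good to 1 mm. I re-grip the medium case, with the small one riding on it, and shift it forward.

Emit:
move_arm(
  motion=[
    [[-0.002,-0.0607,0],0,0],
    [[-0.002,-0.0607,0],0,0],
    [[-0.002,-0.0607,0],0,0],
    [[-0.002,-0.0607,0],0,0],
    [[-0.002,-0.0607,0],0,0],
    [[-0.002,-0.0607,0],0,0],
    [[-0.002,-0.0607,0],0,0],
    [[-0.002,-0.0607,0],0,0],
  ],
  grip_force=25,
)

```text
clock: 30.6
position: [0.4586, -0.0356, 0.3571]
tool_rot: [0.0, -0.061, 0.998, 0.0]
wrist_force: [0.6, -0.8, 0.7]
opening: 0.0856
grip_force: 0.0
```

Emit:
move_arm(
  motion=[
    [[0,0,-0.03],0,0],
    [[0,0,-0.03],0,0],
    [[0,0,0],0,0],
    [[0,0,0],0,0],
  ],
)

```text
clock: 31.0
position: [0.4594, -0.0333, 0.3123]
tool_rot: [-0.0, -0.062, 0.998, -0.0]
wrist_force: [0.5, -0.2, -0.6]
opening: 0.0855
grip_force: 0.0
```

Emit:
move_arm(
  motion=[
    [[0,0.0033,0],0,0],
    [[0,0,-0.045],0,0],
    [[0,0,-0.045],0,0],
    [[0,0,-0.035],0,0],
    [[0,0,0],0,0],
    [[0,0,0],0,0],
  ],
)

```text
clock: 31.6
position: [0.46, -0.0301, 0.2192]
tool_rot: [0.0, -0.062, 0.998, -0.0]
wrist_force: [-0.2, -0.2, 0.6]
opening: 0.0851
grip_force: 0.0
```

Emit:
move_arm(
  motion=[
    [[0,0,0],0,255],
    [[0,0,0],0,255],
    [[0,0,0],0,255],
    [[0,0,0],0,255],
    [[0,0,0],0,255],
    [[0,0,0],0,255],
  ],
)

```text
clock: 32.2
position: [0.4602, -0.0301, 0.2195]
tool_rot: [0.001, -0.062, 0.998, 0.0]
wrist_force: [-3.2, 0.2, 16.4]
opening: 0.0497
grip_force: 24.1
```

Emit:
move_arm(
  motion=[
    [[0,0,0.0015],0,255],
    [[0,0,0.0015],0,255],
    [[0,0,0],0,255],
    [[0,0,0],0,255],
  ],
)

```text
clock: 32.6
position: [0.4596, -0.0301, 0.2206]
tool_rot: [0.0, -0.062, 0.998, -0.0]
wrist_force: [0.7, -0.1, -3.0]
opening: 0.0498
grip_force: 26.8
```

Emit:
move_arm(
  motion=[
    [[0.0015,0.0002,0],0,255],
    [[0.0015,0.0002,0],0,255],
    [[0.0015,0.0002,0],0,255],
    [[0.0015,0.0002,0],0,255],
    [[0,0,0],0,255],
    [[0,0,0],0,255],
  ],
)

```text
clock: 33.2
position: [0.4642, -0.0295, 0.2205]
tool_rot: [-0.0, -0.062, 0.998, -0.0]
wrist_force: [0.7, 0.7, -3.5]
opening: 0.0495
grip_force: 26.8
```

Lifted (3.5 N, which is both cases) and moved 4.6 mm. Now lower, release and retreat.

Emit:
move_arm(
  motion=[
    [[0,0,-0.0012],0,255],
    [[0,0,-0.0008],0,255],
    [[0,0,0],0,255],
  ],
)

```text
clock: 33.5
position: [0.4642, -0.0296, 0.2195]
tool_rot: [0.0, -0.062, 0.998, 0.0]
wrist_force: [-6.6, 0.7, 16.8]
opening: 0.0498
grip_force: 29.1
```

Emit:
move_arm(
  motion=[
    [[0,0,0],0,0],
    [[0,0,0],0,0],
    [[0,0,0],0,0],
    [[0,0,0],0,0],
    [[0,0,0.03],0,0],
    [[0,0,0.06],0,0],
    [[0,0,0.06],0,0],
    [[0,0,0.04],0,0],
  ],
)

```text
clock: 34.3
position: [0.4643, -0.0299, 0.3641]
tool_rot: [0.001, -0.062, 0.998, 0.0]
wrist_force: [-0.7, 0.8, -0.2]
opening: 0.0853
grip_force: 0.0
```

Emit:
move_arm(
  motion=[
    [[0,0.06,0],0,0],
    [[0,0.06,0],0,0],
    [[0,0.06,0],0,0],
    [[0,0.06,0],0,0],
    [[0,0.06,0],0,0],
    [[0,0.06,0],0,0],
    [[0,0.06,0],0,0],
    [[0,0.06,0],0,0],
  ],
)

```text
clock: 35.1
position: [0.4638, 0.3323, 0.3614]
tool_rot: [-0.0, -0.062, 0.998, 0.0]
wrist_force: [0.3, -0.2, -0.6]
opening: 0.0854
grip_force: 0.0
```

```bash
python3 - <<'E'
from h import *
t=shot("top");s=shot("scene")
D=np.array([.463,-.030,.010]);a=np.radians(7.1);R=np.array([[np.cos(a),-np.sin(a)],[np.sin(a),np.cos(a)]])
X=np.arange(-.09,.0901,.0005);Y=np.arange(-.06,.0601,.0005)
def prof(d,P,h):
    q=proj(d,np.c_[(R@P.T).T+D[:2],np.full(len(P),h)]).astype(np.float32)
    return cv2.remap(d["frame"].max(2).astype(np.float32),q[:,0].reshape(1,-1),q[:,1].reshape(1,-1),cv2.INTER_LINEAR)[0]
def pk(A,p,w):
    g=np.convolve(p,np.ones(3)/3,"same")
    return [(float(round(A[i]*1000,1)),int(g[i])) for i in range(4,len(g)-4) if g[i]==g[i-4:i+5].min() and g[i]<g[i-4:i+5].max()-w]
for n,h,w in(("L",.04,.029),("M",.066,.021),("S",.090,.012)):
    for nm,d in(("top",t),("scene",s)):
        p=np.mean([prof(d,np.c_[X,np.full(len(X),y)],h) for y in np.arange(-w+.004,w-.003,.002)],0)
        q=np.mean([prof(d,np.c_[np.full(len(Y),x),Y],h) for x in np.arange(-.018,.016,.002)],0)
        print(n,nm,"x",pk(X,p,4),"y",pk(Y,q,4) if nm=="top" else "")
g=t["frame"].max(2)
print("\n".join("".join("%x"%(v//16) for v in r) for r in g[178:262,250:300]))
E
```

```text
L top x [(-65.0, 177), (-48.0, 188), (-31.5, 187), (33.0, 196), (46.0, 196), (71.5, 137)] y [(-41.0, 151), (-34.5, 149), (-26.5, 192), (-19.5, 193), (16.0, 173), (25.0, 175), (35.5, 150), (50.5, 155)]
L scene x [(-70.5, 106)] y 
M top x [(-65.0, 177), (-49.0, 187), (-32.5, 182), (30.5, 193), (43.0, 198), (67.5, 135)] y [(-38.5, 151), (-32.0, 149), (-24.0, 191), (-17.5, 192), (17.5, 173), (26.0, 176), (36.0, 151), (51.0, 155)]
M scene x [(-54.5, 113)] y 
S top x [(-65.0, 177), (-50.0, 185), (-34.0, 180), (28.5, 193), (40.0, 195), (63.5, 133)] y [(-36.0, 151), (-30.0, 149), (-22.0, 191), (-15.5, 193), (18.5, 173), (27.0, 176), (37.0, 151), (51.5, 155)]
S scene x [(-71.5, 153), (-39.5, 114)] y 
cdccccccbbbbbcccccccccccb988cb9999999999acdcccdccc
ccbbbbbbcb99acccccddddccb988cb9899999999acdccccccc
bba99999cb889bcdddccccccb989cb8899999999accdcccccc
99999999cb889acdddcccccccaa9bb88999999999bcddcdccc
99999999bb889acccccbccccccb89a88999999999acdcdcddc
99999999ab99abccccccccbbbba88889999998889acddccccc
999999999b99bccccbbbbaaa99987889999987789acccccccc
999999988a98abaaa99999888888999999a976679a
[... 3184 characters left out ...]
a99dddddcccccbbaabbbaaabccccccbb87667
dddddc9aaaaaaa98bccbbbbaabaaaabcdcccddddddcbba9878
dddddca9aa9aaa98aabbaaabccccccdddddddddddddcba9999
dddddcb998899a99abcdccdddddddddddddddddddddca99999
ddddddc997678999acddddddddddddddddddddddccdca99999
ddddddc9976679a9acdddddddddddddddddddddcaadc999999
ddddddca976689a9acdddddddddddddddddddddb88cc999999
ddddddca98889aa9adddddddddddddddddddddca88aba99999
ddddddc99999aaaaaddcbbcdddddddddccbbbcba989aa99999
ddddddca9aaaaaaaacdb879cddccbbccbaa99aaa9999999999
ddddddcb9aaaaaaaabca878bcbba99aaaa9999999999999999
dddddddc99aaaaaaaaba9899aaa999aaaaa999999999999aaa
dddddddc99aaaaaaaaaaaa99aaaaa9aa99999a9aaaabaabccc
dddddddc9aaaaaaaaaaaaaaaaa9999999aaaabbbccccccccdc
```

```bash
python3 -c "
from cell import env
print(env.job_done())"
```

```text
the job is handed in; nothing more can be done
None
```

The job is handed in: the largest case lies flat in the carrier under lip and catch. The middle and small cases are stacked on it, each flat, square and centred to about 1 mm. I judged the catch shut from the lid's height and its firm resistance when pressed, not from a close view of the catch itself.

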